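# Sort a tray of mixed sample tubes by length on the roll-down chute

### The job

Sort the mixed tubes by length on the chute. First slide the loose grey run-out tray up by its black tab, gently, until its open end butts square and flush against the foot of the chute, and let go of it; then take the blue tray by its bar, rest its pouring tongue gently on the upper end of the chute and tip it there, so that the long tubes roll over into the run-out tray and the short vials drop into the pocket under the chute. Set the empty blue tray down flat on the bench, leave the run-out tray flush with the foot, and do not disturb the bottle, beaker and timer.

Things in the scene. Friction and masses are not known exactly. Their poses are not given: they have to be found in the camera images.
- chute: The sorting chute: fixed frame of off-white boards between grey metal cheeks, 240 mm long (y), 198 mm wide (x). Origin: middle of its footprint, on the bench. Its lane, 160 mm wide, runs downhill to -y at 1 in 4: surface 108 mm up at the head (y +120 mm), 48 mm at the foot (y -120 mm); the cheeks stand 22 mm above the surface.
- chute_head (a point): Middle of the chute's upper edge, on the running surface, 108 mm above the bench; axes as the chute's (+y uphill, x across). The first 55 mm of the lane below it are solid board.
- chute_foot (a point): Middle of the chute's lower edge, on the running surface, 48 mm above the bench, flush with the outer face of the upright grey foot plate (178 mm wide, 42 mm high, square to the lane); axes as the chute's. The last 65 mm of the lane are solid board.
- chute_pocket (a point): In the pocket for short vials, under the chute's open throat (y +65 to -55 mm of the chute, 112 mm wide, a 24 mm ledge left on each side). Long tubes bridge the ledges and roll on over the foot, short vials fall through. The pocket is 160 mm wide, y -55 to +116 mm; its floor, 6 to 22 mm up, slopes back towards the head.
- runout: Loose run-out tray, grey metal with off-white floor, 170 mm wide (x), 130 mm long (y, without tab), walls 67 mm high, 0.3 to 0.5 kg, on rubber feet; slides on the bench when pushed. Origin: middle of its footprint. Its +y end is the open entry, with an upright plate below the floor that butts against the chute's foot plate. Inside 160 mm wide; floor 44 mm up at the entry, 34 mm at the far wall.
- runout_edge (a point): Middle of the run-out tray's entry edge (outer face of its +y end), 42 mm up. Butted flush it lies under chute_foot, 6 mm lower, with the tray's axes parallel to the chute's.
- runout_grip (a point): Middle of the run-out tray's black grip tab, an upright plate on the outside of its far (-y) wall: 12 mm thick (y), 55 mm wide (x), from 55 to 100 mm above the bench. This point is 85 mm up, 136 mm behind the entry edge. Above the 67 mm wall it is free on both sides.
- tote: Loose blue carrying tray with the five tubes in rows across it (order varies), 162 mm wide (x), 160 mm long (y) plus tongue, walls 34 mm high, 0.2 to 0.42 kg empty. Origin: middle of its underside. Floor 4 mm thick, with 2 mm ridges every 30 mm that hold the tubes until it is tipped about 30 degrees with the tongue down; at 38 degrees all roll out.
- tote_lip (a point): Middle of the front lower edge of the tray's pouring tongue (flat, 150 mm wide, 29 mm long, 4 mm thick, at the tray's open -y end): 109 mm from the tray's origin towards -y, at its underside.
- tote_grip (a point): Middle of the tray's black grip bar, a level bar over its middle, along x: 160 mm long between two steel uprights, 14 mm thick (y), 22 mm high, centre 85 mm above the tray's underside. Free space below it down to the tubes (32 mm up).
- long_1: Long capped tube with a red cap, 25 mm diameter, 150 mm long along its own x, 35 g; origin at the middle of its axis.
- long_2: Long capped tube with a red cap, 25 mm diameter, 150 mm long along its own x, 35 g; origin at the middle of its axis.
- long_3: Long capped tube with a red cap, 25 mm diameter, 150 mm long along its own x, 35 g; origin at the middle of its axis.
- short_1: Short vial with a white cap, 28 mm diameter, 61 mm long along its own x, 22 g; origin at the middle of its axis.
- short_2: Short vial with a white cap, 28 mm diameter, 61 mm long along its own x, 22 g; origin at the middle of its axis.
- reagent_bottle: Bystander, to be left alone: clear bottle with a red cap, 58 mm across, 135 mm tall; origin at the middle of its underside.
- beaker: Bystander, to be left alone: small glass beaker, 52 mm across, 67 mm tall; origin at the middle of its underside.
- timer: Bystander, to be left alone: small white timer, 35 x 66 x 63 mm; origin at the middle of its underside.
Things that resemble listed ones, but are neither listed nor needed, are in the scene too. Leave any brown or red look-alike of the short_2 alone.

How it is judged:
By the outcome, as a careful person would: the job done as asked, in the order asked, and still so for the second after the job is handed in, with the robot touching nothing.
It also fails if it takes over 67 s, if anything falls off the work surface, if the arm or the gripper's body presses on something with over 40 N, if the wrist force passes 120 N, or if a joint passes its speed limit or range.

### The arm

A 7-joint arm with a two-finger parallel gripper is mounted at the origin on a cart in front of the work surface, level with it; the furniture and walls round the work are solid. World frame = base frame: x ahead of the robot, y to its left, z up, the work surface at z = 0. Lengths are in m, angles in rad, forces in N, time in s.
With the tool pointing down it reaches from about 0.425 to 0.925 m from the base axis. Payload 6.8 kg.
Tool frame: the origin (TCP) lies on the mounting face of the last link; the fingertips stand 173 mm ahead of it and the grasp point (between the pads) lies 155 mm ahead of it; z points along the fingers, y is the line along which they close (so a half turn about z gives the same grasp; the last joint's range is limited). The gripper opens to 85 mm and grips with 20 to 120 N. Pads are 22 mm wide; open, the fingers measure 114 mm over their backs; the gripper's body (76 mm by 85 mm) begins 54 mm behind the grasp point. The pads swing forward as they close: fully open they stand 13 mm farther back than shut.
Start: joints at [-1.293, 0.477, 0.022, 1.555, -0.011, 1.109, -0.083], TCP at [0.254, 0.625, 0.405] pointing down, gripper open.
Joint ranges: [-2.96, 2.96], [-0.34, 2.1], [-1.41, 1.46], [0.24, 2.44], [-1.37, 4.51], [0.17, 1.92], [-2.96, 2.96]. Speed limits (rad/s): [2.39, 2.39, 3.14, 3.14, 3.14, 3.14, 3.14].

### API

Orientations are given as a rotation vector (axis times angle).
In Python, from bench import r gives the robot as it stands.
- The arm moves only by the tool arm_command, never from a script. Its argument "plan" is a list of rows, each an object of numbers: "claw": the closure, from 0 (fully open) to 1 (shut); "tx", "ty", "tz": the shift along the tool's x, y, z in m; "ax", "ay", "az": the turn, a rotation vector about the tool's x, y, z in degrees. A call has exactly 10 rows; each row shifts and turns the commanded pose from where the row before left it, along the tool's axes as they then stand; what a row does not reach is not made up. A row lasts 1/12 s, in which the tool goes at most 41.7 mm and 7.16 degrees, less where a joint would pass 70% of its speed; a pose out of reach is approached as far as the arm can. A call is refused whole if a number of a shift passes 0.0417 or a number of a turn 7.16, either way. A call with a gripper value outside its range is refused whole. The fingers move at their own pace and stop on an object; "squeeze" is the grip in N (left out, the last holds). Time passes only in rows, so rows that do not move let the fingers close, or fill a call up. It gives the time, the measured TCP pose, the force, the opening and the grip force at its end, in the units of the state.
- r.get_obs(): the state, without advancing time (a new reading comes with each control period).
- r.grab_frame(name): name is "scene" or "top"; returns the picture (420x560x3 uint8, red, green, blue); there is no depth.
- r.camera_model(name): a dict with "fx", "fy", "cx", "cy" (pixels), "k1" (the pictures are not rectified: a ray, as slopes to the right and down, at radius r is drawn at 1 + k1 r^2 times it, then the intrinsics apply), "position" and "orientation" of the camera in the world. Camera axes: x right, y up, looking along -z (the intrinsics and any distortion apply to the point x, -y, -z); pixel columns grow to the right and rows downward; lengths in m; the calibration is good to about 2 mm. A picture is of the moment at which its call begins. camera_model takes no time and is no camera call.
- r.hand_in(): hands the job in; it is judged then, once.
Trained networks look in the newest picture that a camera, given by its name, has taken for a name from the list of things; names that differ only in an ending like _2 or _b are one class to them, and where a whole thing is asked for, a point or a joint stands for the part that bears it (a point fixed in the world has none). Each returns a list of dicts, best first, with "confidence" (0 to 1); they miss things now and then, are a little off and sometimes report something else, mostly with a low value. They report only what shows in the picture. A call takes as long as a camera call. They do not tell look-alikes from the thing itself.
- r.boxes_of(target, camera): "location" ([x, y, z] in m, in the coordinates of the camera as it stood for that picture, good to about 4 mm: the middle of the surface that is visible of it).
- r.tip_of(target, camera): "location" ([x, y, z] in m, in the coordinates of the camera as it stood for that picture, good to about 4 mm: a listed point, or the origin of a listed thing).
The state is a dict: "clock": time; "joints": joint angles; "qvel": joint speeds; "tau": joint torques, N m; "tcp_pos": TCP position; "orientation": TCP orientation; "contact_force": force on the tool from outside, world axes, zero at the start; "moment": the same for the moment, N m; "grip_width": finger opening in m; "gripper_force": force on a finger pad.
Only numpy, scipy, OpenCV 4.12 (cv2) and the standard library are available. Lean on these libraries where they do the work, as an engineer would, in place of code of your own. Each camera call takes 0.05 s, during which the arm holds its last target. There are 200 camera calls.

## Working session

There is one attempt and no reset: what is moved stays moved. The work goes in short steps, Python scripts to look and compute and a tool call to move; the robot and the scene stay as the last step left them, time stands still between calls to the robot, and variables do not carry over. Pictures are saved under pics/ and viewed, at most 10 in all, crops included, and the job is handed in when it is done.

Besides the shell and the picture viewer there is one more tool, called after "Call:" in YAML: its name, and indented under it one key for each argument. arm_command: Moves the arm, as the interface text tells. Its arguments: {"type":"object","properties":{"plan":{"type":"array","items":{"type":"object","properties":{"claw":{"type":"number"},"tx":{"type":"number"},"ty":{"type":"number"},"tz":{"type":"number"},"ax":{"type":"number"},"ay":{"type":"number"},"az":{"type":"number"}}}},"squeeze":{"type":"number"}},"required":["plan"]}

```bash
mkdir -p pics; ls; cat > h.py <<'E'
import numpy as np,cv2
from scipy.spatial.transform import Rotation as R
from bench import r
def pic(c,fn):
    im=np.asarray(r.grab_frame(c)); cv2.imwrite('pics/'+fn,im[:,:,::-1]); return im
def cam(c):
    m=r.camera_model(c); o=np.array(m['orientation'],float)
    Rm=R.from_rotvec(o).as_matrix() if o.shape==(3,) else (R.from_quat(o).as_matrix() if o.shape==(4,) else o)
    return m,Rm,np.array(m['position'])
def world(p,c):
    m,Rm,t=cam(c); return Rm@np.array(p)+t
def px(w,c):
    m,Rm,t=cam(c); p=Rm.T@(np.array(w)-t); x,y=p[0]/-p[2],-p[1]/-p[2]; k=1+m['k1']*(x*x+y*y)
    return np.array([m['fx']*x*k+m['cx'],m['fy']*y*k+m['cy']])
def ray(u,v,c,z):
    m,Rm,t=cam(c); d=np.array([(u-m['cx'])/m['fx'],(v-m['cy'])/m['fy']]); s=d.copy()
    for _ in range(20): s=d/(1+m['k1']*(s@s))
    w=Rm@np.array([s[0],-s[1],-1]); return t+w*(z-t[2])/w[2]
E
python3 - <<'E'
from h import *
np.set_printoptions(precision=4,suppress=True)
o=r.get_obs(); print({k:np.round(o[k],3) for k in o})
print(r.camera_model('top'),r.camera_model('scene'))
for c in('top','scene'):
    pic(c,c+'0.png')
    for n in ('chute_head','chute_foot','runout_edge','runout_grip','tote_lip','tote_grip','tote','short_1','reagent_bottle','beaker','timer'):
        for d in r.tip_of(n,c)[:4]:
            if d['confidence']>.3:
                w=world(d['location'],c); print(c,n,round(d['confidence'],2),w,px(w,c).round())
E
```

```text
pics
{'clock': np.float64(0.0), 'joints': array([-1.293,  0.478,  0.022,  1.556, -0.011,  1.109, -0.083]), 'qvel': array([-0.   ,  0.001,  0.   , -0.002,  0.001,  0.001, -0.001]), 'tau': array([ -0.001, -59.643,   1.608, -28.121,   0.012,   0.009,   0.   ]), 'tcp_pos': array([0.254, 0.625, 0.404]), 'orientation': array([-0.602, -3.083,  0.003]), 'contact_force': array([-0.465, -0.355, -0.946]), 'moment': array([ 0.   , -0.006,  0.016]), 'gripper_force': np.float64(0.0), 'grip_width': np.float64(0.085)}
{'fx': 412.0567359447944, 'fy': 412.0567359447944, 'cx': 277.9473618576134, 'cy': 204.46713446200056, 'k1': -0.11071581968617634, 'position': array([0.3312, 0.0186, 1.2424]), 'orientation': array([ 0.1382, -0.1455, -1.5579])} {'fx': 474.9083646741295, 'fy': 474.9083646741295, 'cx': 277.2792142651545, 'cy': 202.45899467039894, 'k1': -0.11789708000430756, 'position': array([-0.1114,  0.5687,  1.1088]), 'orientation': array([ 0.3771, -0.7961, -2.1578])}
top chute_head 0.72 [0.5452 0.0903 0.11  ] [251. 202.]
top chute_head 0.56 [0.4691 0.3316 0.086 ] [166. 229.]
top chute_foot 0.88 [ 0.530
[... 822 characters left out ...]
-0.0022] [349. 157.]
scene runout_edge 0.42 [ 0.4453 -0.2619  0.0422] [370. 191.]
scene tote_lip 0.68 [ 0.4741  0.2237 -0.0026] [238. 282.]
scene tote_grip 0.95 [0.4679 0.3317 0.0843] [202. 290.]
scene tote_grip 0.61 [0.4765 0.2228 0.    ] [237. 281.]
scene tote_grip 0.43 [0.4612 0.39   0.0203] [188. 317.]
scene tote 0.84 [ 0.4699  0.3334 -0.0002] [205. 306.]
scene short_1 0.73 [0.357  0.1311 0.0152] [292. 288.]
scene short_1 0.66 [0.4681 0.3303 0.0214] [205. 302.]
scene short_1 0.45 [0.4733 0.2774 0.0205] [221. 289.]
scene reagent_bottle 0.51 [ 0.7199  0.1692 -0.0008] [203. 218.]
scene reagent_bottle 0.44 [0.4642 0.3887 0.0189] [188. 316.]
scene timer 0.34 [0.4721 0.2778 0.0213] [221. 289.]
```

View pics/top0.png

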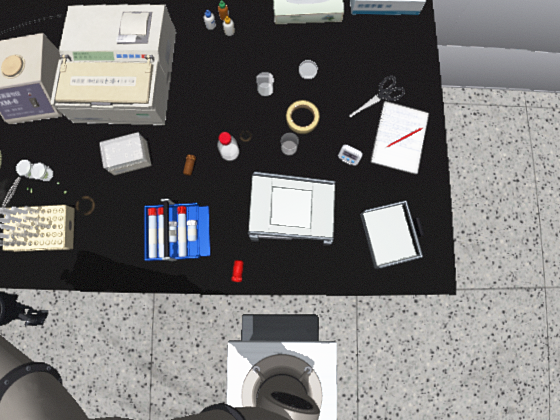

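View pics/scene0.png

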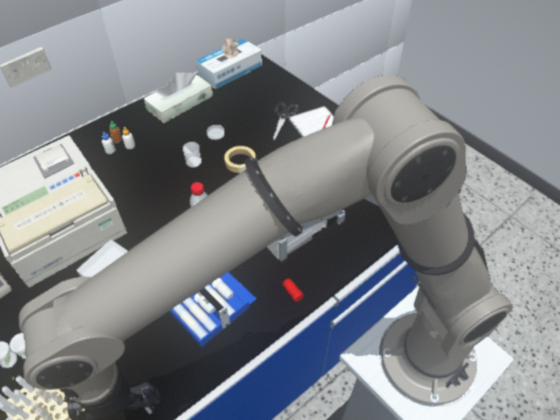

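The top picture shows the tote at (175,232), the chute at (291,208) and the run-out tray at (391,235). The bystanders are the bottle (228,146), beaker (289,144) and timer (349,155). Look-alikes are the red vial (237,270), the brown vial (189,163), a spare beaker (265,83) and a dish (308,69). I choose the grey tray with the tab at (415,232), and the blue tray with its bar at about (168,229). One close crop will check both.

```bash
python3 - <<'E'
from h import *
im=cv2.imread('pics/top0.png')
a=cv2.resize(im[165:275,230:430],None,fx=4,fy=4,interpolation=cv2.INTER_CUBIC)
cv2.imwrite('pics/c1.png',a)
b=cv2.resize(im[190:275,135:255],None,fx=6,fy=6,interpolation=cv2.INTER_CUBIC)
cv2.imwrite('pics/c2.png',b)
E
```

```text
(no output)
```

View pics/c1.png

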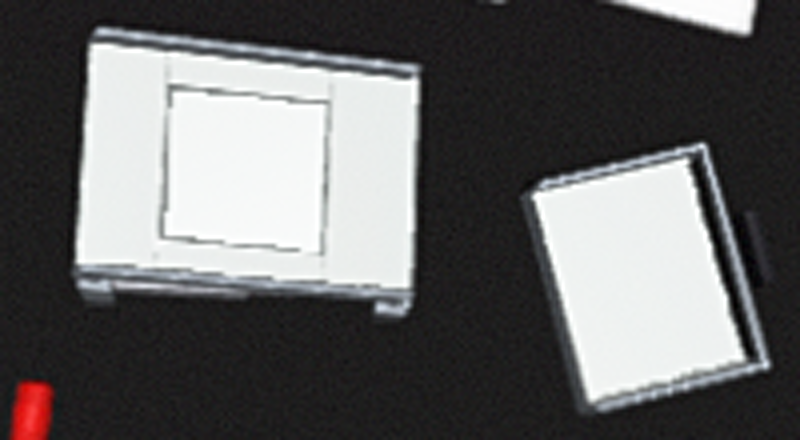

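View pics/c2.png

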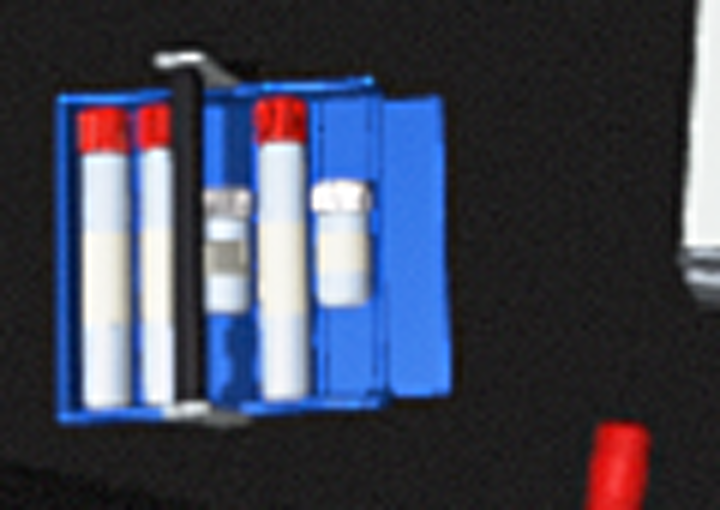

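The crop confirms the choice. The throat corners are at crop pixels (170,86), (328,103), (322,254) and (162,238). The run-out tray is yawed about 14° with its tab at (762,248), and the tote's tongue points at the chute head. Next I fit the poses.

```bash
cat > fit.py <<'E'
from h import *
from scipy.optimize import least_squares
def fit(L,P,x0,c='top'):
    L=np.array(L);P=np.array(P)
    def f(q):
        W=L.copy(); W[:,:2]=L[:,:2]@R.from_euler('z',q[2]).as_matrix()[:2,:2].T+q[:2]
        return (np.array([px(w,c) for w in W])-P).ravel()
    s=least_squares(f,x0); return s.x,f(s.x).reshape(-1,2)
def pt(q,l):
    l=np.array(l,float); return R.from_euler('z',q[2]).apply(l)+[q[0],q[1],0]
E
python3 - <<'E'
from fit import *
np.set_printoptions(precision=4,suppress=True)
c1=lambda a:np.array(a)/4+[229.6,164.6]
c2=lambda a:np.array(a)/6+[134.6,189.6]
z=lambda y:.078+.25*y
q,e=fit([(.056,.065,z(.065)),(.056,-.055,z(-.055)),(-.056,-.055,z(-.055)),(-.056,.065,z(.065))],c1([(170,86),(328,103),(322,254),(162,238)]),[.54,-.03,0])
print('chute',q,np.degrees(q[2]));print(e.round(1).tolist()); print(pt(q,(0,.12,.108)),pt(q,(0,-.12,.048)))
q,e=fit([(.083,-.065,.067),(-.083,-.065,.067),(.08,.065,.044),(-.08,.065,.044),(0,-.071,.1)],c1([(707,147),(768,366),(535,196),(590,408),(764,248)]),[.44,-.3,-.2])
print('runout',q,np.degrees(q[2]));print(e.round(1).tolist()); print(pt(q,(0,.065,.042)),pt(q,(0,-.071,.085)))
q,e=fit([(.075,-.109,.004),(-.075,-.109,.004),(.081,.08,.034),(-.081,.08,.034)],c2([(443,97),(450,395),(57,96),(60,420)]),[.47,.33,0])
print('tote',q,np.degrees(q[2]));print(e.round(1).tolist()); print(pt(q,(0,-.109,0)),pt(q,(0,0,.085)))
E
```

```text
chute [ 0.5365 -0.0292 -0.0466] -2.671805073822396
[[-0.7, -0.4], [0.8, -0.1], [0.8, 0.1], [-0.9, 0.4]]
[0.5421 0.0906 0.108 ] [ 0.5309 -0.1491  0.048 ]
runout [ 0.4629 -0.3205  0.2369] 13.572390271356337
[[0.2, -0.0], [0.5, 0.3], [-0.3, -0.1], [0.1, -0.2], [-0.5, 0.1]]
[ 0.4476 -0.2573  0.042 ] [ 0.4795 -0.3895  0.085 ]
tote [0.4693 0.3309 0.0632] 3.619048667239124
[[-0.2, 0.2], [0.0, -0.3], [0.3, 0.0], [-0.1, 0.1]]
[0.4761 0.2221 0.    ] [0.4693 0.3309 0.085 ]
```

```bash
cat > plan.py <<'E'
from h import *
def down(yaw): # fingers down, tool y at world angle yaw(deg)
    a=np.radians(yaw); y=np.array([np.cos(a),np.sin(a),0]); z=np.array([0,0,-1.]); return R.from_matrix(np.c_[np.cross(y,z),y,z])
def now():
    o=r.get_obs(); return np.array(o['tcp_pos']),R.from_rotvec(o['orientation'])
def plan(wps,p=None,q=None,pivot=(0,0,0)):
    """wps: (pos of pivot, R, rows); pivot: point in the tool frame moved on a straight line; prints rounded rows, ends with what is left"""
    if p is None: p,q=now()
    v=np.array(pivot,float); n=0
    for P,Q,N in wps:
        P0=p+q.apply(v);q0=q;w=(q0.inv()*Q).as_rotvec();last=None
        for i in range(1,N+1):
            qt=q0*R.from_rotvec(w*i/N); pt=P0+(np.array(P)-P0)*i/N-qt.apply(v)
            t=np.round(q.inv().apply(pt-p),4 if N<0 else 3); a=np.round(np.degrees((q.inv()*qt).as_rotvec()),1)
            t=np.clip(t,-.041,.041);a=np.clip(a,-7.1,7.1)
            p=p+q.apply(t); q=q*R.from_rotvec(np.radians(a)); n+=1
            print(n,'t',*(f'{x:g}' for x in t),'a',*(f'{x:g}' for x in a))
    print('end',(p).round(4),'left',np.round(np.array(P)-p-q.apply(v),4))
    return p,q
def st():
    o=r.get_obs(); print(round(float(o['clock']),2),'J',np.round(o['joints'],2),'F',np.round(o['contact_force'],1),'M',np.round(o['moment'],2),'w',round(float(o['grip_width']),4))
E
python3 - <<'E'
from plan import *
y=103.6
plan([((.48,.26,.40),down(80),11),((.52,-.12,.40),down(92),10),((.4795,-.3895,.34),down(y),8),((.4795,-.3895,.30),down(y),1)])
E
```

```text
1 t -0.032 -0.023 0 a 0 -0 -1.1
2 t -0.031 -0.024 0.001 a 0 -0 -1.1
3 t -0.03 -0.024 0 a 0 -0 -1.1
4 t -0.03 -0.025 0.001 a 0 -0 -1.1
5 t -0.03 -0.025 0 a 0 -0 -1.1
6 t -0.029 -0.026 0.001 a 0 -0 -1.1
7 t -0.029 -0.027 -0 a 0 -0 -1.1
8 t -0.028 -0.027 0 a 0 -0 -1.1
9 t -0.028 -0.027 0.001 a 0 -0 -1.1
10 t -0.027 -0.028 0 a 0 -0 -1.1
11 t -0.026 -0.029 0.001 a 0 -0 -1.1
12 t -0.011 -0.037 -0 a 0 -0 -1.2
13 t -0.009 -0.037 -0 a 0 -0 -1.2
14 t -0.009 -0.037 -0 a 0 -0 -1.2
15 t -0.009 -0.037 -0 a 0 -0 -1.2
16 t -0.007 -0.038 -0 a 0 -0 -1.2
17 t -0.007 -0.037 -0 a 0 -0 -1.2
18 t -0.006 -0.038 -0 a 0 -0 -1.2
19 t -0.005 -0.038 -0 a 0 -0 -1.2
20 t -0.004 -0.038 -0 a 0 -0 -1.2
21 t -0.004 -0.038 -0 a 0 -0 -1.2
22 t 0.006 -0.033 0.007 a 0 -0 -1.5
23 t 0.007 -0.034 0.008 a 0 -0 -1.4
24 t 0.008 -0.033 0.007 a 0 -0 -1.5
25 t 0.009 -0.033 0.008 a 0 -0 -1.4
26 t 0.01 -0.032 0.007 a 0 -0 -1.5
27 t 0.01 -0.033 0.008 a 0 -0 -1.4
28 t 0.012 -0.032 0.007 a 0 -0 -1.5
29 t 0.012 -0.032 0.008 a 0 -0 -1.4
30 t -0 0 0.04 a 0 -0 -0
end [ 0.4792 -0.3896  0.2997] left [0.0003 0.0001 0.0003]
```

Call:
arm_command:
  plan:
    - {"tx":-0.031,"ty":-0.023,"az":-1.1,"claw":0}
    - {"tx":-0.031,"ty":-0.024,"az":-1.1}
    - {"tx":-0.03,"ty":-0.024,"az":-1.1}
    - {"tx":-0.03,"ty":-0.025,"az":-1.1}
    - {"tx":-0.03,"ty":-0.025,"az":-1.1}
    - {"tx":-0.029,"ty":-0.026,"az":-1.1}
    - {"tx":-0.029,"ty":-0.027,"az":-1.1}
    - {"tx":-0.028,"ty":-0.027,"az":-1.1}
    - {"tx":-0.028,"ty":-0.027,"az":-1.1}
    - {"tx":-0.027,"ty":-0.028,"az":-1.1}
  squeeze: 25

```text
invalid input at $.plan[0]: expected keys claw, tx, ty, tz, ax, ay, az
```

```bash
python3 - <<'E'
from plan import *
st();print(now()[0],now()[1].as_rotvec())
E
```

```text
1.2 J [-1.29  0.48  0.02  1.56 -0.01  1.11 -0.08] F [ 0.  -0.1  0.1] M [0.03 0.04 0.03] w 0.0853
[0.25397654 0.62540012 0.4047127 ] [-6.02198936e-01 -3.08330933e+00 -2.33898056e-05]
```

Call:
arm_command:
  plan:
    - {"claw":0,"tx":-0.031,"ty":-0.023,"tz":0,"ax":0,"ay":0,"az":-1.1}
    - {"claw":0,"tx":-0.031,"ty":-0.024,"tz":0,"ax":0,"ay":0,"az":-1.1}
    - {"claw":0,"tx":-0.03,"ty":-0.024,"tz":0,"ax":0,"ay":0,"az":-1.1}
    - {"claw":0,"tx":-0.03,"ty":-0.025,"tz":0,"ax":0,"ay":0,"az":-1.1}
    - {"claw":0,"tx":-0.03,"ty":-0.025,"tz":0,"ax":0,"ay":0,"az":-1.1}
    - {"claw":0,"tx":-0.029,"ty":-0.026,"tz":0,"ax":0,"ay":0,"az":-1.1}
    - {"claw":0,"tx":-0.029,"ty":-0.027,"tz":0,"ax":0,"ay":0,"az":-1.1}
    - {"claw":0,"tx":-0.028,"ty":-0.027,"tz":0,"ax":0,"ay":0,"az":-1.1}
    - {"claw":0,"tx":-0.028,"ty":-0.027,"tz":0,"ax":0,"ay":0,"az":-1.1}
    - {"claw":0,"tx":-0.027,"ty":-0.028,"tz":0,"ax":0,"ay":0,"az":-1.1}
  squeeze: 25

```text
clock: 2.03
tcp_pos: [0.4595, 0.2922, 0.4051]
orientation: [0.302, 3.127, 0.001]
contact_force: [1.1, 0.7, 0.3]
grip_width: 0.0852
gripper_force: 0.0
```

```bash
python3 - <<'E'
from plan import *
st();print(now()[0],now()[1].as_rotvec())
E
```

```text
2.03 J [-0.78  0.26  0.11  1.88 -0.04  1.01  0.73] F [1.1 0.7 0.3] M [ 0.06 -0.07  0.05] w 0.0852
[0.45948534 0.29217396 0.40506059] [3.02472618e-01 3.12651759e+00 9.91469304e-04]
```

Call:
arm_command:
  plan:
    - {"claw":0,"tx":-0.026,"ty":-0.029,"tz":0,"ax":0,"ay":0,"az":-1.1}
    - {"claw":0,"tx":-0.011,"ty":-0.037,"tz":0,"ax":0,"ay":0,"az":-1.2}
    - {"claw":0,"tx":-0.009,"ty":-0.037,"tz":0,"ax":0,"ay":0,"az":-1.2}
    - {"claw":0,"tx":-0.009,"ty":-0.037,"tz":0,"ax":0,"ay":0,"az":-1.2}
    - {"claw":0,"tx":-0.009,"ty":-0.037,"tz":0,"ax":0,"ay":0,"az":-1.2}
    - {"claw":0,"tx":-0.007,"ty":-0.038,"tz":0,"ax":0,"ay":0,"az":-1.2}
    - {"claw":0,"tx":-0.007,"ty":-0.037,"tz":0,"ax":0,"ay":0,"az":-1.2}
    - {"claw":0,"tx":-0.006,"ty":-0.038,"tz":0,"ax":0,"ay":0,"az":-1.2}
    - {"claw":0,"tx":-0.005,"ty":-0.038,"tz":0,"ax":0,"ay":0,"az":-1.2}
    - {"claw":0,"tx":-0.004,"ty":-0.038,"tz":0,"ax":0,"ay":0,"az":-1.2}

```text
clock: 2.87
tcp_pos: [0.5147, -0.0836, 0.405]
orientation: [-0.024, 3.141, 0.0]
contact_force: [0.2, 1.0, 0.4]
grip_width: 0.0854
gripper_force: 0.0
```

Call:
arm_command:
  plan:
    - {"claw":0,"tx":-0.004,"ty":-0.038,"tz":0,"ax":0,"ay":0,"az":-1.2}
    - {"claw":0,"tx":0.006,"ty":-0.033,"tz":0.007,"ax":0,"ay":0,"az":-1.5}
    - {"claw":0,"tx":0.007,"ty":-0.034,"tz":0.008,"ax":0,"ay":0,"az":-1.4}
    - {"claw":0,"tx":0.008,"ty":-0.033,"tz":0.007,"ax":0,"ay":0,"az":-1.5}
    - {"claw":0,"tx":0.009,"ty":-0.033,"tz":0.008,"ax":0,"ay":0,"az":-1.4}
    - {"claw":0,"tx":0.01,"ty":-0.032,"tz":0.007,"ax":0,"ay":0,"az":-1.5}
    - {"claw":0,"tx":0.01,"ty":-0.033,"tz":0.008,"ax":0,"ay":0,"az":-1.4}
    - {"claw":0,"tx":0.012,"ty":-0.032,"tz":0.007,"ax":0,"ay":0,"az":-1.5}
    - {"claw":0,"tx":0.012,"ty":-0.032,"tz":0.008,"ax":0,"ay":0,"az":-1.4}
    - {"claw":0,"tx":0,"ty":0,"tz":0,"ax":0,"ay":0,"az":0}

```text
clock: 3.7
tcp_pos: [0.4746, -0.3962, 0.3437]
orientation: [0.359, -3.118, 0.006]
contact_force: [-0.1, 0.2, 0.7]
grip_width: 0.0855
gripper_force: 0.0
```

```bash
python3 - <<'E'
from plan import *
st();print(now()[0])
plan([((.4795,-.3895,.246),down(103.6),7)])
E
```

```text
3.7 J [ 0.32  0.46  0.37  1.78 -0.2   0.94  2.57] F [-0.1  0.2  0.7] M [-0.01  0.   -0.03] w 0.0855
[ 0.47458705 -0.39621726  0.34374742]
1 t -0.001 0.001 0.014 a -0 -0 -0.1
2 t -0.001 0.001 0.014 a -0.1 -0.1 -0
3 t -0.001 0 0.014 a 0 0 -0.1
4 t -0.001 0.001 0.014 a -0 -0 -0.1
5 t -0.001 0.001 0.014 a -0 -0 -0
6 t -0.001 0.001 0.014 a -0.1 -0.1 -0.1
7 t -0.001 0.001 0.014 a 0 0 -0.1
end [ 0.4799 -0.389   0.2457] left [-0.0004 -0.0005  0.0003]
```

Call:
arm_command:
  plan:
    - {"claw":0,"tx":-0.001,"ty":0.001,"tz":0.014,"ax":0,"ay":0,"az":-0.1}
    - {"claw":0,"tx":-0.001,"ty":0.001,"tz":0.014,"ax":-0.1,"ay":-0.1,"az":0}
    - {"claw":0,"tx":-0.001,"ty":0,"tz":0.014,"ax":0,"ay":0,"az":-0.1}
    - {"claw":0,"tx":-0.001,"ty":0.001,"tz":0.014,"ax":0,"ay":0,"az":-0.1}
    - {"claw":0,"tx":-0.001,"ty":0.001,"tz":0.014,"ax":0,"ay":0,"az":0}
    - {"claw":0,"tx":-0.001,"ty":0.001,"tz":0.014,"ax":-0.1,"ay":-0.1,"az":-0.1}
    - {"claw":0,"tx":-0.001,"ty":0.001,"tz":0.014,"ax":0,"ay":0,"az":0}
    - {"claw":0,"tx":0,"ty":0,"tz":0,"ax":0,"ay":0,"az":0}
    - {"claw":0.5,"tx":0,"ty":0,"tz":0,"ax":0,"ay":0,"az":0}
    - {"claw":0.7,"tx":0,"ty":0,"tz":0,"ax":0,"ay":0,"az":0}
  squeeze: 25

```text
clock: 4.53
tcp_pos: [0.484, -0.3819, 0.2475]
orientation: [-0.382, 3.114, 0.005]
contact_force: [0.8, -0.0, 0.7]
grip_width: 0.0635
gripper_force: 0.0
```

Call:
arm_command:
  plan:
    - {"claw":0.8,"tx":0,"ty":0,"tz":0,"ax":0,"ay":0,"az":0}
    - {"claw":0.9,"tx":0,"ty":0,"tz":0,"ax":0,"ay":0,"az":0}
    - {"claw":1,"tx":0,"ty":0,"tz":0,"ax":0,"ay":0,"az":0}
    - {"claw":1,"tx":0,"ty":0,"tz":0,"ax":0,"ay":0,"az":0}
    - {"claw":1,"tx":0,"ty":0,"tz":0,"ax":0,"ay":0,"az":0}
    - {"claw":1,"tx":0,"ty":0,"tz":0,"ax":0,"ay":0,"az":0}
    - {"claw":1,"tx":0,"ty":0,"tz":0,"ax":0,"ay":0,"az":0}
    - {"claw":1,"tx":0,"ty":0,"tz":0,"ax":0,"ay":0,"az":0}
    - {"claw":1,"tx":0,"ty":0,"tz":0,"ax":0,"ay":0,"az":0}
    - {"claw":1,"tx":0,"ty":0,"tz":0,"ax":0,"ay":0,"az":0}

```text
clock: 5.37
tcp_pos: [0.4841, -0.3825, 0.2478]
orientation: [-0.381, 3.114, 0.003]
contact_force: [1.0, -2.7, 5.2]
grip_width: 0.0116
gripper_force: 28.5
```

```bash
python3 - <<'E'
from plan import *
st();print(now()[0])
# 20 mm short of flush: chute yaw -2.9
a=np.radians(-2.9); ya=np.array([-np.sin(a),np.cos(a)])
t=np.array([.5309,-.1491])-ya*(.136+.018); print(t)
plan([((*t,now()[0][2]),down(87.1),17)])
E
```

```text
5.37 J [ 0.34  0.58  0.31  1.84 -0.26  0.76  2.6 ] F [ 1.  -2.7  5.2] M [-0.56 -0.07  0.  ] w 0.0116
[ 0.48411231 -0.3824979   0.24777078]
[ 0.52310869 -0.30290278]
1 t -0.003 0.004 0 a 0 0 1
2 t -0.004 0.004 0 a 0 0 1
3 t -0.003 0.004 0 a 0 0 1
4 t -0.003 0.004 0 a 0 0.1 1
5 t -0.003 0.005 0 a 0 -0 1
6 t -0.003 0.004 0 a 0 -0 1
7 t -0.003 0.004 0 a 0 0 0.9
8 t -0.003 0.004 0 a 0 0 1
9 t -0.003 0.005 0 a 0.1 0 1
10 t -0.002 0.004 0 a -0 0.1 1
11 t -0.003 0.005 0 a -0 -0 1
12 t -0.002 0.004 0 a -0 -0 1
13 t -0.003 0.005 0 a -0 0 1
14 t -0.002 0.005 0 a -0 0 1
15 t -0.003 0.004 0 a -0 0 1
16 t -0.002 0.005 0 a -0 0.1 1
17 t -0.002 0.005 0 a 0 -0 1
end [ 0.5232 -0.3027  0.248 ] left [-0.     -0.0002 -0.0002]
```

Call:
arm_command:
  plan:
    - {"claw":1,"tx":-0.003,"ty":0.004,"tz":-0.001,"ax":0,"ay":0,"az":1}
    - {"claw":1,"tx":-0.004,"ty":0.004,"tz":0,"ax":0,"ay":0,"az":1}
    - {"claw":1,"tx":-0.003,"ty":0.004,"tz":0,"ax":0,"ay":0,"az":1}
    - {"claw":1,"tx":-0.003,"ty":0.004,"tz":0,"ax":0,"ay":0,"az":1}
    - {"claw":1,"tx":-0.003,"ty":0.005,"tz":0,"ax":0,"ay":0,"az":1}
    - {"claw":1,"tx":-0.003,"ty":0.004,"tz":0,"ax":0,"ay":0,"az":1}
    - {"claw":1,"tx":-0.003,"ty":0.004,"tz":0,"ax":0,"ay":0,"az":1}
    - {"claw":1,"tx":-0.003,"ty":0.004,"tz":0,"ax":0,"ay":0,"az":1}
    - {"claw":1,"tx":-0.003,"ty":0.005,"tz":0,"ax":0,"ay":0,"az":1}
    - {"claw":1,"tx":-0.002,"ty":0.004,"tz":0,"ax":0,"ay":0,"az":1}

```text
clock: 6.2
tcp_pos: [0.5069, -0.3342, 0.2478]
orientation: [-0.107, 3.137, 0.007]
contact_force: [-0.7, -1.2, 0.4]
grip_width: 0.0113
gripper_force: 27.6
```

Call:
arm_command:
  plan:
    - {"claw":1,"tx":-0.003,"ty":0.005,"tz":0,"ax":0,"ay":0,"az":1}
    - {"claw":1,"tx":-0.002,"ty":0.004,"tz":0,"ax":0,"ay":0,"az":1}
    - {"claw":1,"tx":-0.003,"ty":0.005,"tz":0,"ax":0,"ay":0,"az":1}
    - {"claw":1,"tx":-0.002,"ty":0.005,"tz":0,"ax":0,"ay":0,"az":1}
    - {"claw":1,"tx":-0.003,"ty":0.004,"tz":0,"ax":0,"ay":0,"az":1}
    - {"claw":1,"tx":-0.002,"ty":0.005,"tz":0,"ax":0,"ay":0,"az":1}
    - {"claw":1,"tx":0,"ty":0,"tz":0,"ax":0,"ay":0,"az":0.5}
    - {"claw":1,"tx":0,"ty":0,"tz":0,"ax":0,"ay":0,"az":0}
    - {"claw":1,"tx":0,"ty":0,"tz":0,"ax":0,"ay":0,"az":0}
    - {"claw":1,"tx":0,"ty":0,"tz":0,"ax":0,"ay":0,"az":0}

```text
clock: 7.03
tcp_pos: [0.5205, -0.3069, 0.248]
orientation: [0.069, 3.139, 0.007]
contact_force: [0.8, 0.0, -2.9]
grip_width: 0.0116
gripper_force: 27.2
```

```bash
python3 - <<'E'
from plan import *
st();p,q=now();print(p,np.degrees(np.arctan2(*q.as_matrix()[[1,0],1])))
im=pic('top','top1.png')
for n in('runout_edge','chute_foot'):
    for d in r.tip_of(n,'top')[:2]: print(n,round(d['confidence'],2),world(d['location'],'top').round(4))
cv2.imwrite('pics/c3.png',cv2.resize(im[165:265,240:400,::-1],None,fx=5,fy=5,interpolation=cv2.INTER_CUBIC))
E
```

```text
7.03 J [ 0.14  0.58  0.39  1.87 -0.31  0.75  2.23] F [ 0.8  0.  -2.9] M [-0.17 -0.01  0.  ] w 0.0116
[ 0.52047101 -0.30690127  0.24798417] 87.48810603226944
runout_edge 0.67 [ 0.5258 -0.1719  0.0433]
chute_foot 0.79 [ 0.5308 -0.1513  0.0452]
chute_foot 0.64 [ 0.5247 -0.1731  0.0441]
```

View pics/c3.png

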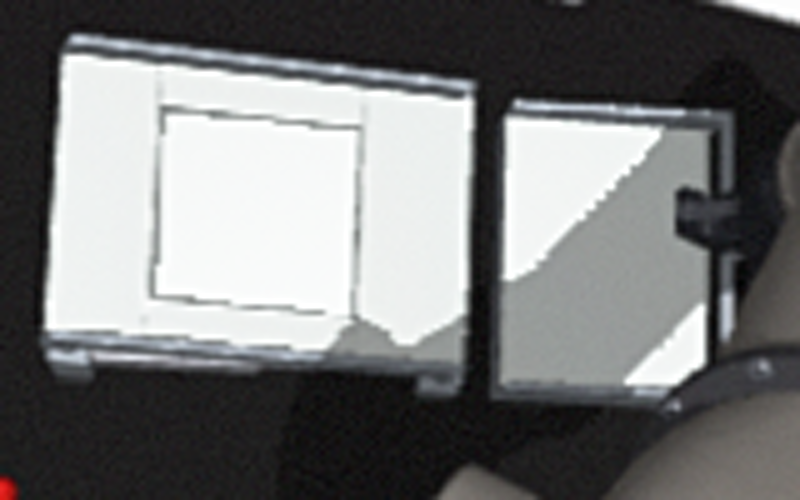

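The gap is about 20 mm, and the chute foot edge ((476,95) to (466,350)) and tray entry edge ((506,118) to (497,382)) are nearly parallel. Next I compute the remaining shift from these pixels.

```bash
python3 - <<'E'
from plan import *
np.set_printoptions(precision=4,suppress=True)
g=lambda a,z:ray(a[0]/5+239.6,a[1]/5+164.6,'top',z)
A=g((476,82),.07);B=g((463,370),.07);C=g((515,102),.067);D=g((493,400),.067);E=g((735,113),.067)
f1=g((476,95),.048);f2=g((466,350),.048);e1=g((506,118),.044);e2=g((497,382),.044)
print('chute top foot',A,B,(A+B)/2,np.linalg.norm(A-B));print('tray',C,D,(C+D)/2,np.linalg.norm(C-D),E)
ang=lambda a,b:np.degrees(np.arctan2(*(a-b)[[1,0]]))
print('yaw chute',ang(f1,f2),ang(A,B),'tray',ang(e1,e2),ang(C,D),'side',90+ang(C,E)-180 if 0 else ang(C,E)-90)
t1=g((71,38),.13);print('cheek side',ang(t1,A)-90)
print('gap',((f1+f2)/2-(e1+e2)/2))
E
```

```text
chute top foot [ 0.6169 -0.1522  0.07  ] [ 0.4477 -0.1419  0.07  ] [ 0.5323 -0.1471  0.07  ] 0.16956577267797063
tray [ 0.6058 -0.1754  0.067 ] [ 0.4309 -0.1593  0.067 ] [ 0.5184 -0.1674  0.067 ] 0.17572425372121933 [ 0.6007 -0.3062  0.067 ]
yaw chute -3.155836314554045 -3.4810082262599282 tray -2.9984061706823804 -5.2583854396921135 side -2.266943976048154
cheek side -2.05623872472664
gap [0.0156 0.0184 0.004 ]
```

Call:
arm_command:
  plan:
    - {"claw":1,"tx":-0.002,"ty":0.002,"tz":0,"ax":0,"ay":0,"az":0.2}
    - {"claw":1,"tx":-0.002,"ty":0.002,"tz":0,"ax":0,"ay":0,"az":0}
    - {"claw":1,"tx":-0.002,"ty":0.002,"tz":0,"ax":0,"ay":0,"az":0}
    - {"claw":1,"tx":-0.002,"ty":0.002,"tz":0,"ax":0,"ay":0,"az":0}
    - {"claw":1,"tx":-0.002,"ty":0.002,"tz":0,"ax":0,"ay":0,"az":0}
    - {"claw":1,"tx":0,"ty":0.002,"tz":0,"ax":0,"ay":0,"az":0}
    - {"claw":1,"tx":0,"ty":0.002,"tz":0,"ax":0,"ay":0,"az":0}
    - {"claw":1,"tx":0,"ty":0.001,"tz":0,"ax":0,"ay":0,"az":0}
    - {"claw":1,"tx":0,"ty":0,"tz":0,"ax":0,"ay":0,"az":0}
    - {"claw":1,"tx":0,"ty":0,"tz":0,"ax":0,"ay":0,"az":0}

```text
clock: 8.02
tcp_pos: [0.5312, -0.2923, 0.2482]
orientation: [0.074, 3.138, 0.007]
contact_force: [-0.4, -0.5, -3.0]
grip_width: 0.0112
gripper_force: 27.2
```

```bash
python3 - <<'E'
from plan import *
st();p,q=now();print(p,np.degrees(np.arctan2(*q.as_matrix()[[1,0],1])))
im=pic('top','top2.png')
for n in('runout_edge','chute_foot'):
    for d in r.tip_of(n,'top')[:2]: print(n,round(d['confidence'],2),world(d['location'],'top').round(4))
cv2.imwrite('pics/c4.png',cv2.resize(im[170:260,310:400,::-1],None,fx=6.6,fy=6.6,interpolation=cv2.INTER_CUBIC))
E
```

```text
8.02 J [ 0.11  0.58  0.39  1.87 -0.32  0.75  2.2 ] F [-0.4 -0.5 -3. ] M [-0.25  0.    0.02] w 0.0112
[ 0.53124617 -0.29225048  0.24822779] 87.29220326309061
runout_edge 0.91 [ 0.5314 -0.1576  0.0421]
chute_foot 0.71 [ 0.529  -0.1494  0.0463]
```

View pics/c4.png

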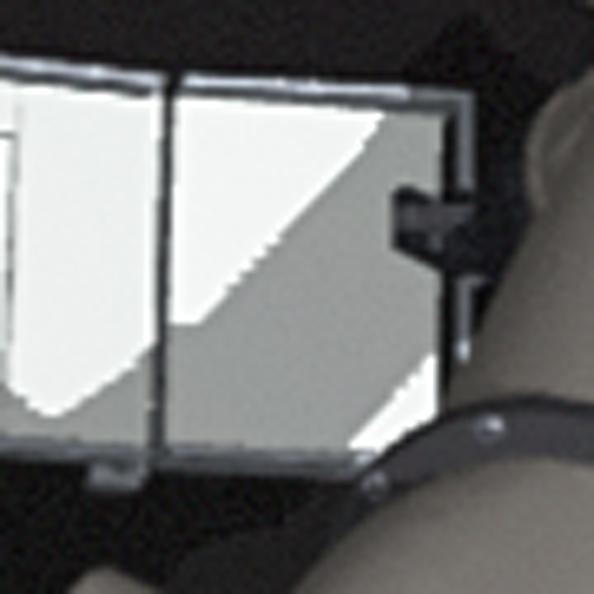

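The lanes line up laterally and about 5 mm of gap is left, slightly wider at +x. I'll turn by -0.3° and creep up.

Call:
arm_command:
  plan:
    - {"claw":1,"tx":0,"ty":0.001,"tz":0,"ax":0,"ay":0,"az":-0.3}
    - {"claw":1,"tx":0,"ty":0.001,"tz":0,"ax":0,"ay":0,"az":0}
    - {"claw":1,"tx":0,"ty":0.001,"tz":0,"ax":0,"ay":0,"az":0}
    - {"claw":1,"tx":0,"ty":0.001,"tz":0,"ax":0,"ay":0,"az":0}
    - {"claw":1,"tx":0,"ty":0.0005,"tz":0,"ax":0,"ay":0,"az":0}
    - {"claw":1,"tx":0,"ty":0.0005,"tz":0,"ax":0,"ay":0,"az":0}
    - {"claw":1,"tx":0,"ty":0.0005,"tz":0,"ax":0,"ay":0,"az":0}
    - {"claw":1,"tx":0,"ty":0.0005,"tz":0,"ax":0,"ay":0,"az":0}
    - {"claw":1,"tx":0,"ty":0,"tz":0,"ax":0,"ay":0,"az":0}
    - {"claw":1,"tx":0,"ty":0,"tz":0,"ax":0,"ay":0,"az":0}

```text
clock: 9.0
tcp_pos: [0.5316, -0.2862, 0.2482]
orientation: [0.066, 3.138, 0.007]
contact_force: [-0.1, -0.0, -3.0]
grip_width: 0.0113
gripper_force: 27.3
```

```bash
python3 - <<'E'
from plan import *
st();p,q=now();print(p,np.degrees(np.arctan2(*q.as_matrix()[[1,0],1])))
E
```

```text
9.0 J [ 0.1   0.58  0.39  1.87 -0.31  0.75  2.2 ] F [-0.1 -0.  -3. ] M [-0.2   0.03 -0.01] w 0.0113
[ 0.53162554 -0.2862107   0.24823142] 87.59818243767512
```

Call:
arm_command:
  plan:
    - {"claw":1,"tx":0,"ty":0.0005,"tz":0,"ax":0,"ay":0,"az":0}
    - {"claw":1,"tx":0,"ty":0.0005,"tz":0,"ax":0,"ay":0,"az":0}
    - {"claw":1,"tx":0,"ty":0.0005,"tz":0,"ax":0,"ay":0,"az":0}
    - {"claw":1,"tx":0,"ty":0.0005,"tz":0,"ax":0,"ay":0,"az":0}
    - {"claw":1,"tx":0,"ty":0.0005,"tz":0,"ax":0,"ay":0,"az":0}
    - {"claw":1,"tx":0,"ty":0.0005,"tz":0,"ax":0,"ay":0,"az":0}
    - {"claw":1,"tx":0,"ty":0,"tz":0,"ax":0,"ay":0,"az":0}
    - {"claw":1,"tx":0,"ty":0,"tz":0,"ax":0,"ay":0,"az":0}
    - {"claw":1,"tx":0,"ty":0,"tz":0,"ax":0,"ay":0,"az":0}
    - {"claw":1,"tx":0,"ty":0,"tz":0,"ax":0,"ay":0,"az":0}

```text
clock: 9.83
tcp_pos: [0.5312, -0.2847, 0.2486]
orientation: [0.069, 3.138, 0.003]
contact_force: [-1.7, -5.3, -2.1]
grip_width: 0.0116
gripper_force: 27.5
```

```bash
python3 - <<'E'
from plan import *
st();p,q=now();print(p,np.degrees(np.arctan2(*q.as_matrix()[[1,0],1])))
E
```

```text
9.83 J [ 0.1   0.57  0.39  1.88 -0.31  0.75  2.19] F [-1.7 -5.3 -2.1] M [-1.36  0.47 -0.13] w 0.0116
[ 0.53115264 -0.28474523  0.24859213] 87.4963908569935
```

Contact is made at about 5 N. One small firming push follows, then I release it and check.

Call:
arm_command:
  plan:
    - {"claw":1,"tx":0,"ty":0.0005,"tz":0,"ax":0,"ay":0,"az":0.1}
    - {"claw":1,"tx":0,"ty":0.0005,"tz":0,"ax":0,"ay":0,"az":0.1}
    - {"claw":1,"tx":0,"ty":0.0005,"tz":0,"ax":0,"ay":0,"az":0.1}
    - {"claw":1,"tx":0,"ty":0,"tz":0,"ax":0,"ay":0,"az":0}
    - {"claw":1,"tx":0,"ty":0,"tz":0,"ax":0,"ay":0,"az":0}
    - {"claw":1,"tx":0,"ty":0,"tz":0,"ax":0,"ay":0,"az":0}
    - {"claw":1,"tx":0,"ty":0,"tz":0,"ax":0,"ay":0,"az":0}
    - {"claw":1,"tx":0,"ty":0,"tz":0,"ax":0,"ay":0,"az":0}
    - {"claw":1,"tx":0,"ty":0,"tz":0,"ax":0,"ay":0,"az":0}
    - {"claw":1,"tx":0,"ty":0,"tz":0,"ax":0,"ay":0,"az":0}

```text
clock: 10.67
tcp_pos: [0.531, -0.2843, 0.2489]
orientation: [0.077, 3.138, 0.001]
contact_force: [-3.0, -8.0, -1.1]
grip_width: 0.0114
gripper_force: 27.6
```

```bash
python3 - <<'E'
from plan import *
st();p,q=now();print(p,np.degrees(np.arctan2(*q.as_matrix()[[1,0],1])))
im=pic('top','top3.png')
cv2.imwrite('pics/c5.png',cv2.resize(im[170:260,310:400,::-1],None,fx=6.6,fy=6.6,interpolation=cv2.INTER_CUBIC))
E
```

```text
10.67 J [ 0.1   0.57  0.39  1.88 -0.31  0.75  2.19] F [-3.  -8.  -1.1] M [-1.92  0.63  0.11] w 0.0114
[ 0.53098427 -0.28429131  0.24889498] 87.18266057329777
```

View pics/c5.png

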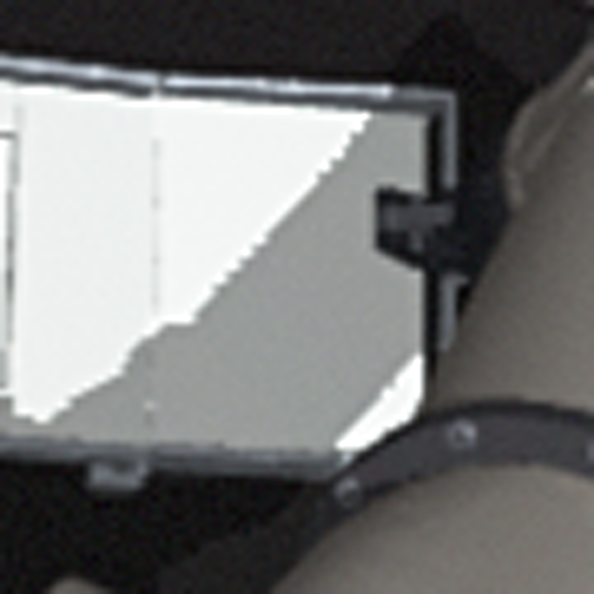

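The picture shows the seam closed evenly along x=155 with the walls in line, so the tray is flush. Now I relax the push, open the fingers and rise.

Call:
arm_command:
  plan:
    - {"claw":1,"tx":0,"ty":-0.0005,"tz":0,"ax":0,"ay":0,"az":-0.1}
    - {"claw":1,"tx":0,"ty":-0.0005,"tz":0,"ax":0,"ay":0,"az":0}
    - {"claw":0.9,"tx":0,"ty":0,"tz":0,"ax":0,"ay":0,"az":0}
    - {"claw":0.7,"tx":0,"ty":0,"tz":0,"ax":0,"ay":0,"az":0}
    - {"claw":0.4,"tx":0,"ty":0,"tz":0,"ax":0,"ay":0,"az":0}
    - {"claw":0.4,"tx":0,"ty":0,"tz":0,"ax":0,"ay":0,"az":0}
    - {"claw":0.4,"tx":0,"ty":0,"tz":-0.005,"ax":0,"ay":0,"az":0}
    - {"claw":0.3,"tx":0,"ty":0,"tz":-0.02,"ax":0,"ay":0,"az":0}
    - {"claw":0.2,"tx":0,"ty":0,"tz":-0.04,"ax":0,"ay":0,"az":0}
    - {"claw":0,"tx":0,"ty":0,"tz":-0.04,"ax":0,"ay":0,"az":0}

```text
clock: 11.55
tcp_pos: [0.5312, -0.2824, 0.3536]
orientation: [-0.071, -3.14, -0.009]
contact_force: [1.7, -0.5, 0.3]
grip_width: 0.0781
gripper_force: 0.0
```

Call:
arm_command:
  plan:
    - {"claw":0,"tx":0,"ty":0.02,"tz":-0.03,"ax":0,"ay":0,"az":0}
    - {"claw":0,"tx":0,"ty":0.03,"tz":-0.01,"ax":0,"ay":0,"az":0}
    - {"claw":0,"tx":0,"ty":0.04,"tz":0,"ax":0,"ay":0,"az":0}
    - {"claw":0,"tx":0,"ty":0.04,"tz":0,"ax":0,"ay":0,"az":0}
    - {"claw":0,"tx":0,"ty":0.04,"tz":0,"ax":0,"ay":0,"az":0}
    - {"claw":0,"tx":0,"ty":0.04,"tz":0,"ax":0,"ay":0,"az":0}
    - {"claw":0,"tx":0,"ty":0.04,"tz":0,"ax":0,"ay":0,"az":0}
    - {"claw":0,"tx":0,"ty":0.03,"tz":0,"ax":0,"ay":0,"az":0}
    - {"claw":0,"tx":0,"ty":0,"tz":0,"ax":0,"ay":0,"az":0}
    - {"claw":0,"tx":0,"ty":0,"tz":0,"ax":0,"ay":0,"az":0}

```text
clock: 12.38
tcp_pos: [0.5441, -0.0011, 0.3948]
orientation: [0.063, 3.138, 0.008]
contact_force: [0.3, -2.1, -0.7]
grip_width: 0.085
gripper_force: 0.0
```

```bash
python3 - <<'E'
from plan import *
st();p,q=now();print(p)
plan([((.4693,.3309,.37),down(93.6),9),((.4693,.3309,.239),down(93.6),8)])
im=pic('top','top4.png')
cv2.imwrite('pics/c6.png',cv2.resize(im[170:260,240:400,::-1],None,fx=5,fy=5,interpolation=cv2.INTER_CUBIC))
E
```

```text
12.38 J [-0.43  0.28  0.38  1.9  -0.13  0.98  1.55] F [ 0.3 -2.1 -0.7] M [-0.02  0.    0.01] w 0.085
[ 0.54413743 -0.00106218  0.39484087]
1 t 0.01 0.037 0.003 a 0 0 -0.7
2 t 0.009 0.036 0.003 a 0.1 0 -0.6
3 t 0.009 0.037 0.003 a -0 0.1 -0.7
4 t 0.009 0.037 0.003 a 0 -0 -0.6
5 t 0.008 0.037 0.002 a 0.1 -0 -0.7
6 t 0.007 0.037 0.003 a -0 0 -0.6
7 t 0.008 0.037 0.003 a 0 0 -0.7
8 t 0.007 0.037 0.003 a 0.1 0 -0.7
9 t 0.006 0.037 0.003 a -0 0.1 -0.6
10 t -0 0 0.016 a -0 -0 -0
11 t -0 0 0.017 a -0 -0 -0
12 t -0 0 0.016 a -0 -0 -0
13 t -0 0 0.016 a -0 -0 -0
14 t -0 0 0.017 a -0 -0 -0
15 t -0 0 0.016 a -0 -0 -0
16 t -0 0 0.016 a -0 -0 -0
17 t -0 0 0.017 a -0 -0 -0
end [0.4692 0.3307 0.2387] left [0.0001 0.0002 0.0003]
```

View pics/c6.png

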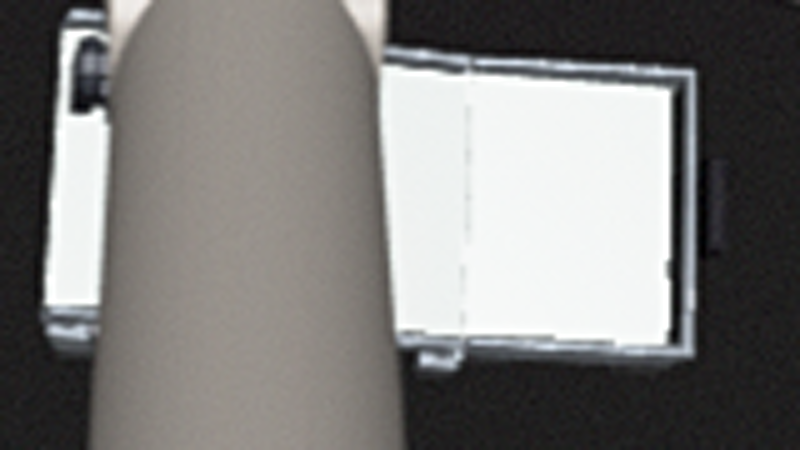

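The seam at x≈466 stays closed and square after release. On to the tote.

Call:
arm_command:
  plan:
    - {"claw":0,"tx":0.01,"ty":0.037,"tz":0.003,"ax":0,"ay":0,"az":-0.7}
    - {"claw":0,"tx":0.009,"ty":0.036,"tz":0.003,"ax":0.1,"ay":0,"az":-0.6}
    - {"claw":0,"tx":0.009,"ty":0.037,"tz":0.003,"ax":0,"ay":0.1,"az":-0.7}
    - {"claw":0,"tx":0.009,"ty":0.037,"tz":0.003,"ax":0,"ay":0,"az":-0.6}
    - {"claw":0,"tx":0.008,"ty":0.037,"tz":0.002,"ax":0.1,"ay":0,"az":-0.7}
    - {"claw":0,"tx":0.007,"ty":0.037,"tz":0.003,"ax":0,"ay":0,"az":-0.6}
    - {"claw":0,"tx":0.008,"ty":0.037,"tz":0.003,"ax":0,"ay":0,"az":-0.7}
    - {"claw":0,"tx":0.007,"ty":0.037,"tz":0.003,"ax":0.1,"ay":0,"az":-0.7}
    - {"claw":0,"tx":0.006,"ty":0.037,"tz":0.003,"ax":0,"ay":0.1,"az":-0.6}
    - {"claw":0,"tx":0,"ty":0,"tz":0,"ax":0,"ay":0,"az":0}

```text
clock: 13.27
tcp_pos: [0.4687, 0.3352, 0.3686]
orientation: [0.103, -3.138, -0.004]
contact_force: [-1.3, 2.2, -0.1]
grip_width: 0.0854
gripper_force: 0.0
```

Call:
arm_command:
  plan:
    - {"claw":0,"tx":0,"ty":0,"tz":0.02,"ax":0,"ay":0,"az":0}
    - {"claw":0,"tx":0,"ty":0,"tz":0.02,"ax":0,"ay":0,"az":0}
    - {"claw":0,"tx":0,"ty":0,"tz":0.02,"ax":0,"ay":0,"az":0}
    - {"claw":0,"tx":0,"ty":0,"tz":0.02,"ax":0,"ay":0,"az":0}
    - {"claw":0,"tx":0,"ty":0,"tz":0.02,"ax":0,"ay":0,"az":0}
    - {"claw":0,"tx":0,"ty":0,"tz":0,"ax":0,"ay":0,"az":0}
    - {"claw":0,"tx":0,"ty":0,"tz":0,"ax":0,"ay":0,"az":0}
    - {"claw":0,"tx":0,"ty":0,"tz":0,"ax":0,"ay":0,"az":0}
    - {"claw":0,"tx":0,"ty":0,"tz":0,"ax":0,"ay":0,"az":0}
    - {"claw":0,"tx":0,"ty":0,"tz":0,"ax":0,"ay":0,"az":0}

```text
clock: 14.1
tcp_pos: [0.4715, 0.3285, 0.2704]
orientation: [-0.09, 3.139, 0.001]
contact_force: [0.8, 0.3, -1.2]
grip_width: 0.0851
gripper_force: 0.0
```

```bash
python3 - <<'E'
from plan import *
st();p,q=now();print(p,np.degrees(np.arctan2(*q.as_matrix()[[1,0],1])))
plan([((.4693,.3309,.239),down(93.6),2)])
for c in('scene','top'):
    pic(c,c+'5.png')
    for d in r.tip_of('tote_grip',c)[:1]: print(c,round(d['confidence'],2),world(d['location'],c).round(4))
E
```

```text
14.1 J [-0.86  0.48  0.19  1.92 -0.13  0.75  1.02] F [ 0.8  0.3 -1.2] M [-0.01  0.01 -0.03] w 0.0851
[0.47151386 0.32848055 0.27040324] 93.27064218201025
1 t 0.001 0.001 0.016 a 0 0 -0.2
2 t 0.001 0.002 0.015 a 0 0.1 -0.1
end [0.4694 0.3314 0.2394] left [-0.0001 -0.0005 -0.0004]
scene 0.82 [0.4688 0.3311 0.085 ]
top 0.89 [0.4672 0.3294 0.0848]
```

Call:
arm_command:
  plan:
    - {"claw":0,"tx":0.001,"ty":0.001,"tz":0.011,"ax":0,"ay":0,"az":-0.2}
    - {"claw":0,"tx":0.001,"ty":0.001,"tz":0.01,"ax":0,"ay":0,"az":-0.1}
    - {"claw":0,"tx":0,"ty":0,"tz":0.01,"ax":0,"ay":0,"az":0}
    - {"claw":0.3,"tx":0,"ty":0,"tz":0,"ax":0,"ay":0,"az":0}
    - {"claw":0.6,"tx":0,"ty":0,"tz":0,"ax":0,"ay":0,"az":0}
    - {"claw":0.7,"tx":0,"ty":0,"tz":0,"ax":0,"ay":0,"az":0}
    - {"claw":0.8,"tx":0,"ty":0,"tz":0,"ax":0,"ay":0,"az":0}
    - {"claw":0.9,"tx":0,"ty":0,"tz":0,"ax":0,"ay":0,"az":0}
    - {"claw":1,"tx":0,"ty":0,"tz":0,"ax":0,"ay":0,"az":0}
    - {"claw":1,"tx":0,"ty":0,"tz":0,"ax":0,"ay":0,"az":0}
  squeeze: 60

```text
clock: 15.13
tcp_pos: [0.469, 0.3307, 0.2387]
orientation: [-0.099, 3.14, 0.0]
contact_force: [-0.3, 0.4, 2.5]
grip_width: 0.0129
gripper_force: 59.3
```

Call:
arm_command:
  plan:
    - {"claw":1,"tx":0,"ty":0,"tz":0,"ax":0,"ay":0,"az":0}
    - {"claw":1,"tx":0,"ty":0,"tz":0,"ax":0,"ay":0,"az":0}
    - {"claw":1,"tx":0,"ty":0,"tz":0,"ax":0,"ay":0,"az":0}
    - {"claw":1,"tx":0,"ty":0,"tz":0,"ax":0,"ay":0,"az":0}
    - {"claw":1,"tx":0,"ty":0,"tz":0,"ax":0,"ay":0,"az":0}
    - {"claw":1,"tx":0,"ty":0,"tz":0,"ax":0,"ay":0,"az":0}
    - {"claw":1,"tx":0,"ty":0,"tz":0,"ax":0,"ay":0,"az":0}
    - {"claw":1,"tx":0,"ty":0,"tz":0,"ax":0,"ay":0,"az":0}
    - {"claw":1,"tx":0,"ty":0,"tz":0,"ax":0,"ay":0,"az":0}
    - {"claw":1,"tx":0,"ty":0,"tz":0,"ax":0,"ay":0,"az":0}

```text
clock: 15.97
tcp_pos: [0.469, 0.3307, 0.2387]
orientation: [-0.099, 3.14, 0.0]
contact_force: [-0.7, 1.1, 5.8]
grip_width: 0.013
gripper_force: 59.6
```

```bash
python3 - <<'E'
from plan import *
st();p,q=now();print(p,np.degrees(np.arctan2(*q.as_matrix()[[1,0],1])))
# lip in tool frame, assuming tote flat on the bench now at fit pose
a=np.radians(3.6); lip=np.array([.4761,.2221,0]); print('lip in tool',q.inv().apply(lip-p).round(4))
E
```

```text
15.97 J [-0.86  0.53  0.17  1.94 -0.14  0.69  1.03] F [-0.7  1.1  5.8] M [0.26 0.13 0.  ] w 0.013
[0.46904558 0.33070067 0.23867744] 93.6004649981252
lip in tool [-2.000e-04 -1.089e-01  2.387e-01]
```

```bash
sed -i 's|for i in range(1,N+1):|for k in range(1,N+1):\n            i=N*(.5-.5*np.cos(np.pi*k/N))|; s|t=np.round(q.inv().apply(pt-p),4 if N<0 else 3)|t=np.round(q.inv().apply(pt-p),3)|' plan.py
cat >> plan.py <<'E'
LIP=(-.0002,-.1089,.2387); a=np.radians(-2.9); XA=np.array([np.cos(a),np.sin(a),0]); YA=np.array([-np.sin(a),np.cos(a),0])
HEAD=np.array([.5425,.0905,.108])
def tilt(d): return R.from_rotvec(XA*np.radians(d))*down(87.1)
E
python3 - <<'E'
from plan import *
p,q=now(); l0=p+q.apply(LIP); T=HEAD-.012*YA; T[2]=.14
plan([(l0+[0,0,.14],q,10),(T,tilt(15),16)],pivot=LIP)
E
```

```text
1 t -0 0 -0.003 a 0 0 0
2 t -0 0 -0.01 a 0 0 0
3 t -0 0 -0.016 a 0 0 0
4 t -0 0 -0.019 a 0 0 0
5 t -0 0 -0.022 a 0 0 0
6 t -0 0 -0.022 a 0 0 0
7 t -0 0 -0.019 a 0 0 0
8 t -0 0 -0.016 a 0 0 0
9 t -0 0 -0.01 a 0 0 0
10 t -0 0 -0.003 a 0 0 0
11 t -0.001 -0.002 -0 a -0.1 -0 0.1
12 t -0.001 -0.006 -0.001 a -0.5 -0 0.1
13 t -0.004 -0.01 -0.001 a -0.7 -0.1 0.3
14 t -0.004 -0.013 -0.002 a -0.9 -0 0.4
15 t -0.005 -0.016 -0.003 a -1.1 -0.1 0.5
16 t -0.006 -0.018 -0.003 a -1.3 -0.1 0.6
17 t -0.006 -0.019 -0.004 a -1.4 -0 0.6
18 t -0.007 -0.02 -0.004 a -1.5 -0.1 0.6
19 t -0.007 -0.02 -0.004 a -1.4 -0.1 0.7
20 t -0.007 -0.019 -0.005 a -1.5 -0.1 0.6
21 t -0.007 -0.018 -0.005 a -1.2 -0.1 0.5
22 t -0.006 -0.015 -0.004 a -1.2 -0 0.5
23 t -0.005 -0.013 -0.004 a -0.9 -0.1 0.4
24 t -0.004 -0.009 -0.002 a -0.7 -0 0.3
25 t -0.002 -0.005 -0.002 a -0.4 -0 0.2
26 t -0.001 -0.002 -0.001 a -0.2 -0 0.1
end [0.5442 0.1222 0.399 ] left [-0.0001 -0.0005 -0.0002]
```

Call:
arm_command:
  plan:
    - {"claw":1,"tx":0,"ty":0,"tz":-0.003,"ax":0,"ay":0,"az":0}
    - {"claw":1,"tx":0,"ty":0,"tz":-0.01,"ax":0,"ay":0,"az":0}
    - {"claw":1,"tx":0,"ty":0,"tz":-0.016,"ax":0,"ay":0,"az":0}
    - {"claw":1,"tx":0,"ty":0,"tz":-0.019,"ax":0,"ay":0,"az":0}
    - {"claw":1,"tx":0,"ty":0,"tz":-0.022,"ax":0,"ay":0,"az":0}
    - {"claw":1,"tx":0,"ty":0,"tz":-0.022,"ax":0,"ay":0,"az":0}
    - {"claw":1,"tx":0,"ty":0,"tz":-0.019,"ax":0,"ay":0,"az":0}
    - {"claw":1,"tx":0,"ty":0,"tz":-0.016,"ax":0,"ay":0,"az":0}
    - {"claw":1,"tx":0,"ty":0,"tz":-0.01,"ax":0,"ay":0,"az":0}
    - {"claw":1,"tx":0,"ty":0,"tz":-0.003,"ax":0,"ay":0,"az":0}

```text
clock: 16.8
tcp_pos: [0.469, 0.3302, 0.3797]
orientation: [-0.098, 3.14, 0.0]
contact_force: [1.1, 0.3, -3.6]
grip_width: 0.0134
gripper_force: 58.7
```

Call:
arm_command:
  plan:
    - {"claw":1,"tx":-0.001,"ty":-0.002,"tz":0,"ax":-0.1,"ay":0,"az":0.1}
    - {"claw":1,"tx":-0.001,"ty":-0.006,"tz":-0.001,"ax":-0.5,"ay":0,"az":0.1}
    - {"claw":1,"tx":-0.004,"ty":-0.01,"tz":-0.001,"ax":-0.7,"ay":-0.1,"az":0.3}
    - {"claw":1,"tx":-0.004,"ty":-0.013,"tz":-0.002,"ax":-0.9,"ay":0,"az":0.4}
    - {"claw":1,"tx":-0.005,"ty":-0.016,"tz":-0.003,"ax":-1.1,"ay":-0.1,"az":0.5}
    - {"claw":1,"tx":-0.006,"ty":-0.018,"tz":-0.003,"ax":-1.3,"ay":-0.1,"az":0.6}
    - {"claw":1,"tx":-0.006,"ty":-0.019,"tz":-0.004,"ax":-1.4,"ay":0,"az":0.6}
    - {"claw":1,"tx":-0.007,"ty":-0.02,"tz":-0.004,"ax":-1.5,"ay":-0.1,"az":0.6}
    - {"claw":1,"tx":-0.007,"ty":-0.02,"tz":-0.004,"ax":-1.4,"ay":-0.1,"az":0.7}
    - {"claw":1,"tx":-0.007,"ty":-0.019,"tz":-0.005,"ax":-1.5,"ay":-0.1,"az":0.6}

```text
clock: 17.63
tcp_pos: [0.5212, 0.1843, 0.3928]
orientation: [0.029, 3.126, 0.283]
contact_force: [0.6, -0.3, -4.2]
grip_width: 0.0131
gripper_force: 58.6
```

Call:
arm_command:
  plan:
    - {"claw":1,"tx":-0.007,"ty":-0.018,"tz":-0.005,"ax":-1.2,"ay":-0.1,"az":0.5}
    - {"claw":1,"tx":-0.006,"ty":-0.015,"tz":-0.004,"ax":-1.2,"ay":0,"az":0.5}
    - {"claw":1,"tx":-0.005,"ty":-0.013,"tz":-0.004,"ax":-0.9,"ay":-0.1,"az":0.4}
    - {"claw":1,"tx":-0.004,"ty":-0.009,"tz":-0.002,"ax":-0.7,"ay":0,"az":0.3}
    - {"claw":1,"tx":-0.002,"ty":-0.005,"tz":-0.002,"ax":-0.4,"ay":0,"az":0.2}
    - {"claw":1,"tx":-0.001,"ty":-0.002,"tz":-0.001,"ax":-0.2,"ay":0,"az":0.1}
    - {"claw":1,"tx":0,"ty":0,"tz":0,"ax":0,"ay":0,"az":0}
    - {"claw":1,"tx":0,"ty":0,"tz":0,"ax":0,"ay":0,"az":0}
    - {"claw":1,"tx":0,"ty":0,"tz":0,"ax":0,"ay":0,"az":0}
    - {"claw":1,"tx":0,"ty":0,"tz":0,"ax":0,"ay":0,"az":0}

```text
clock: 18.47
tcp_pos: [0.5438, 0.1228, 0.3984]
orientation: [0.077, 3.11, 0.408]
contact_force: [0.3, 0.1, -3.8]
grip_width: 0.0133
gripper_force: 58.7
```

```bash
python3 - <<'E'
from plan import *
st();p,q=now();print(p,'lip',p+q.apply(LIP),np.degrees(np.arccos(-q.as_matrix()[2,2])))
for c in('top','scene'):
    pic(c,c+'6.png')
    for n in('tote_lip','chute_head','tote_grip'):
        for d in r.tip_of(n,c)[:2]: print(c,n,round(d['confidence'],2),world(d['location'],c).round(4))
T=HEAD-.012*YA; T[2]=.112
plan([(T,tilt(20),8)],pivot=LIP)
im=cv2.imread('pics/top6.png')
cv2.imwrite('pics/c7.png',cv2.resize(im[160:280,180:340],None,fx=5,fy=5,interpolation=cv2.INTER_CUBIC))
E
```

```text
18.47 J [-0.48  0.28  0.25  1.89 -0.4   0.95  1.52] F [ 0.3  0.1 -3.8] M [-0.52  0.04 -0.03] w 0.0133
[0.54380472 0.12281639 0.39838313] lip [0.54129029 0.0792861  0.13966373] 14.957935653434
top tote_grip 0.66 [0.5434 0.1595 0.2505]
scene tote_lip 0.92 [0.5402 0.0772 0.1424]
scene tote_lip 0.64 [ 0.5296 -0.1512  0.0413]
scene chute_head 0.59 [0.5425 0.0894 0.1085]
scene tote_grip 0.3 [ 7.382e-01 -1.710e-02 -4.000e-04]
1 t 0 -0.001 0.001 a -0.2 -0 -0
2 t 0 -0.003 0.002 a -0.5 -0 -0
3 t 0 -0.005 0.002 a -0.9 -0 -0
4 t 0 -0.005 0.004 a -0.9 -0 -0
5 t 0 -0.006 0.003 a -1 -0.1 -0
6 t 0 -0.005 0.003 a -0.8 0 -0
7 t 0 -0.003 0.001 a -0.6 0 -0
8 t 0 -0.001 0.001 a -0.1 0 -0.1
end [0.5429 0.0994 0.3737] left [-0.0002  0.     -0.0002]
```

View pics/c7.png

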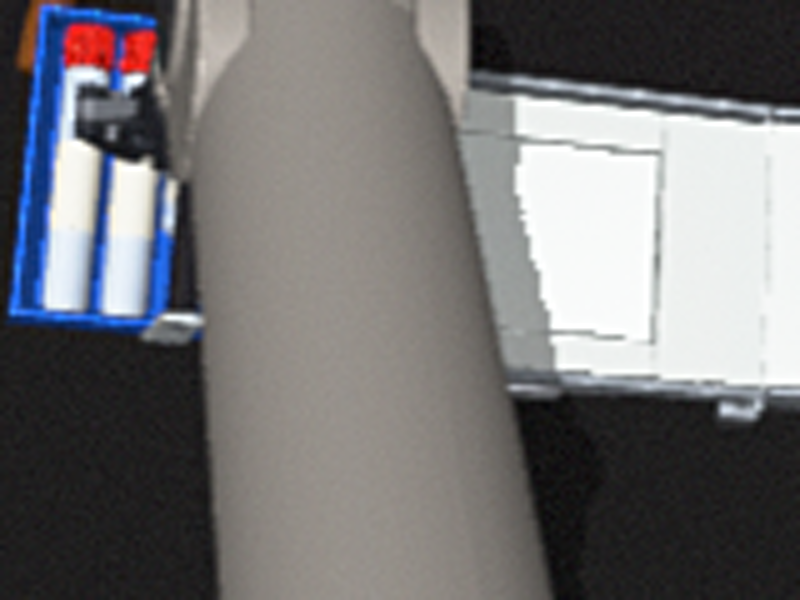

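The tray is held with its tubes in place ((85,200) and (130,200)), the seam at (768,250) is still closed, and the lip estimate matches the network. Now I lower it.

Call:
arm_command:
  plan:
    - {"claw":1,"tx":0,"ty":-0.001,"tz":0.001,"ax":-0.2,"ay":0,"az":0}
    - {"claw":1,"tx":0,"ty":-0.003,"tz":0.002,"ax":-0.5,"ay":0,"az":0}
    - {"claw":1,"tx":0,"ty":-0.005,"tz":0.002,"ax":-0.9,"ay":0,"az":0}
    - {"claw":1,"tx":0,"ty":-0.005,"tz":0.004,"ax":-0.9,"ay":0,"az":0}
    - {"claw":1,"tx":0,"ty":-0.006,"tz":0.003,"ax":-1,"ay":0,"az":0}
    - {"claw":1,"tx":0,"ty":-0.005,"tz":0.003,"ax":-0.8,"ay":0,"az":0}
    - {"claw":1,"tx":0,"ty":-0.003,"tz":0.001,"ax":-0.6,"ay":0,"az":0}
    - {"claw":1,"tx":0,"ty":-0.001,"tz":0.001,"ax":-0.1,"ay":0,"az":0}
    - {"claw":1,"tx":0,"ty":0,"tz":0,"ax":0,"ay":0,"az":0}
    - {"claw":1,"tx":0,"ty":0,"tz":0,"ax":0,"ay":0,"az":0}

```text
clock: 19.7
tcp_pos: [0.543, 0.0994, 0.3738]
orientation: [0.079, 3.086, 0.543]
contact_force: [0.3, 0.5, -3.6]
grip_width: 0.013
gripper_force: 58.7
```

```bash
python3 - <<'E'
from plan import *
st();p,q=now();print(p,'lip',p+q.apply(LIP),np.degrees(np.arccos(-q.as_matrix()[2,2])))
T=HEAD-.012*YA; T[2]=.106
plan([(T,tilt(20),6)],pivot=LIP)
E
```

```text
19.7 J [-0.39  0.31  0.23  1.93 -0.53  0.91  1.67] F [ 0.3  0.5 -3.6] M [-0.76  0.08 -0.03] w 0.013
[0.5429572  0.09937762 0.37382164] lip [0.54164362 0.07850148 0.11228885] 19.951232578876215
1 t 0 -0 0 a -0 -0 -0
2 t 0 -0.001 0.001 a -0 -0 -0
3 t 0 -0 0.002 a -0 -0 -0
4 t 0 -0.001 0.001 a -0 -0.1 -0
5 t 0 -0 0.001 a -0 0 -0.1
6 t 0 -0 0.001 a -0 0 0
end [0.543  0.0995 0.3675] left [-0.0004 -0.0001  0.    ]
```

Call:
arm_command:
  plan:
    - {"claw":1,"tx":0,"ty":0,"tz":0.001,"ax":0,"ay":0,"az":0}
    - {"claw":1,"tx":0,"ty":-0.001,"tz":0.001,"ax":0,"ay":0,"az":0}
    - {"claw":1,"tx":0,"ty":0,"tz":0.001,"ax":0,"ay":0,"az":0}
    - {"claw":1,"tx":0,"ty":-0.001,"tz":0.001,"ax":0,"ay":0,"az":0}
    - {"claw":1,"tx":0,"ty":0,"tz":0.001,"ax":0,"ay":0,"az":0}
    - {"claw":1,"tx":0,"ty":0,"tz":0.001,"ax":0,"ay":0,"az":0}
    - {"claw":1,"tx":0,"ty":0,"tz":0,"ax":0,"ay":0,"az":0}
    - {"claw":1,"tx":0,"ty":0,"tz":0,"ax":0,"ay":0,"az":0}
    - {"claw":1,"tx":0,"ty":0,"tz":0,"ax":0,"ay":0,"az":0}
    - {"claw":1,"tx":0,"ty":0,"tz":0,"ax":0,"ay":0,"az":0}

```text
clock: 20.53
tcp_pos: [0.5429, 0.0994, 0.3675]
orientation: [0.079, 3.086, 0.543]
contact_force: [-0.1, 1.0, -4.5]
grip_width: 0.0132
gripper_force: 58.7
```

```bash
python3 - <<'E'
from plan import *
st();p,q=now();l=p+q.apply(LIP);print(p,'lip',l,np.degrees(np.arccos(-q.as_matrix()[2,2])))
plan([(l+[0,0,0],tilt(43),30)],pivot=LIP)
E
```

```text
20.53 J [-0.39  0.31  0.22  1.93 -0.53  0.89  1.68] F [-0.1  1.  -4.5] M [-0.76  0.02  0.  ] w 0.0132
[0.5428873  0.0994151  0.36746474] lip [0.54155132 0.07855187 0.10593103] 19.953824646848457
1 t 0 -0 -0 a -0.1 -0 -0
2 t 0 -0.001 -0 a -0.2 -0 -0
3 t 0 -0.001 -0.001 a -0.3 -0 -0
4 t 0 -0.002 -0.001 a -0.4 -0 -0
5 t 0 -0.002 -0.001 a -0.5 -0 -0
6 t 0 -0.003 -0.001 a -0.7 -0 -0
7 t 0 -0.003 -0.002 a -0.8 -0 -0
8 t 0 -0.004 -0.001 a -0.8 -0 -0
9 t 0 -0.004 -0.002 a -1 -0 -0
10 t 0 -0.004 -0.002 a -1 -0 -0
11 t 0 -0.005 -0.002 a -1 -0 -0
12 t 0 -0.004 -0.002 a -1.2 -0 -0
13 t 0 -0.005 -0.002 a -1.1 -0 -0
14 t 0 -0.005 -0.002 a -1.2 -0 -0
15 t 0 -0.005 -0.003 a -1.2 -0 -0
16 t 0 -0.005 -0.002 a -1.2 -0 -0
17 t 0 -0.005 -0.002 a -1.2 -0 -0.1
18 t 0 -0.005 -0.002 a -1.2 -0 0
19 t 0 -0.005 -0.002 a -1.1 -0 0
20 t 0 -0.004 -0.002 a -1.1 -0.1 0
21 t 0 -0.005 -0.002 a -1 0 0
22 t 0 -0.003 -0.002 a -0.9 0 0
23 t 0 -0.004 -0.001 a -0.9 0 0
24 t 0 -0.003 -0.002 a -0.7 0 0
25 t 0 -0.003 -0.001 a -0.7 0 0
26 t 0 -0.002 -0.001 a -0.6 0 0
27 t 0 -0.002 -0.001 a -0.4 0 0
28 t 0 -0.001 -0.001 a -0.3 0 0
29 t 0 -0.001 0 a -0.2 0 0
30 t 0 -0 -0 a -0 0 0
end [ 0.5376 -0.0042  0.355 ] left [-0.0006 -0.0001 -0.0001]
```

Call:
arm_command:
  plan:
    - {"claw":1,"tx":0,"ty":0,"tz":0.001,"ax":0,"ay":0,"az":0}
    - {"claw":1,"tx":0,"ty":-0.001,"tz":0.0005,"ax":0,"ay":0,"az":0}
    - {"claw":1,"tx":0,"ty":0,"tz":0.0005,"ax":0,"ay":0,"az":0}
    - {"claw":1,"tx":0,"ty":0,"tz":0.0005,"ax":0,"ay":0,"az":0}
    - {"claw":1,"tx":0,"ty":0,"tz":0,"ax":0,"ay":0,"az":0}
    - {"claw":1,"tx":0,"ty":0,"tz":0,"ax":0,"ay":0,"az":0}
    - {"claw":1,"tx":0,"ty":0,"tz":0,"ax":0,"ay":0,"az":0}
    - {"claw":1,"tx":0,"ty":0,"tz":0,"ax":0,"ay":0,"az":0}
    - {"claw":1,"tx":0,"ty":0,"tz":0,"ax":0,"ay":0,"az":0}
    - {"claw":1,"tx":0,"ty":0,"tz":0,"ax":0,"ay":0,"az":0}

```text
clock: 21.37
tcp_pos: [0.543, 0.0998, 0.3655]
orientation: [0.078, 3.085, 0.544]
contact_force: [-2.1, 2.4, 5.6]
grip_width: 0.0131
gripper_force: 60.2
```

```bash
python3 - <<'E'
from plan import *
st();p,q=now();l=p+q.apply(LIP);print(p,'lip',l)
E
```

```text
21.37 J [-0.38  0.32  0.22  1.94 -0.54  0.89  1.69] F [-2.1  2.4  5.6] M [-0.1   0.5   0.08] w 0.0131
[0.54303646 0.0998099  0.3654516 ] lip [0.54192633 0.079221   0.1038951 ]
```

Contact is at about 10 N. I'll ease it slightly and start tilting about the lip.

Call:
arm_command:
  plan:
    - {"claw":1,"tx":0,"ty":-0.0033,"tz":-0.002,"ax":-0.8,"ay":0,"az":0}
    - {"claw":1,"tx":0,"ty":-0.0033,"tz":-0.0018,"ax":-0.8,"ay":0,"az":0}
    - {"claw":1,"tx":0,"ty":-0.0033,"tz":-0.0015,"ax":-0.8,"ay":0,"az":0}
    - {"claw":1,"tx":0,"ty":-0.0033,"tz":-0.0015,"ax":-0.8,"ay":0,"az":0}
    - {"claw":1,"tx":0,"ty":-0.0033,"tz":-0.0015,"ax":-0.8,"ay":0,"az":0}
    - {"claw":1,"tx":0,"ty":-0.0033,"tz":-0.0015,"ax":-0.8,"ay":0,"az":0}
    - {"claw":1,"tx":0,"ty":-0.0033,"tz":-0.0015,"ax":-0.8,"ay":0,"az":0}
    - {"claw":1,"tx":0,"ty":-0.0033,"tz":-0.0015,"ax":-0.8,"ay":0,"az":0}
    - {"claw":1,"tx":0,"ty":0,"tz":0,"ax":0,"ay":0,"az":0}
    - {"claw":1,"tx":0,"ty":0,"tz":0,"ax":0,"ay":0,"az":0}

```text
clock: 22.2
tcp_pos: [0.5415, 0.0694, 0.3662]
orientation: [0.08, 3.048, 0.713]
contact_force: [0.7, 0.6, 2.0]
grip_width: 0.0131
gripper_force: 59.6
```

```bash
python3 - <<'E'
from plan import *
st();p,q=now();l=p+q.apply(LIP);print(p,'lip',l,np.degrees(np.arccos(-q.as_matrix()[2,2])))
E
```

```text
22.2 J [-0.28  0.32  0.2   1.95 -0.66  0.93  1.84] F [0.7 0.6 2. ] M [-0.56 -0.13 -0.04] w 0.0131
[0.54145614 0.06942567 0.36616344] lip [0.5416422  0.07765531 0.10392466] 26.320790185606153
```

Call:
arm_command:
  plan:
    - {"claw":1,"tx":0,"ty":-0.0021,"tz":-0.001,"ax":-0.5,"ay":0,"az":0}
    - {"claw":1,"tx":0,"ty":-0.0021,"tz":-0.001,"ax":-0.5,"ay":0,"az":0}
    - {"claw":1,"tx":0,"ty":-0.0021,"tz":-0.001,"ax":-0.5,"ay":0,"az":0}
    - {"claw":1,"tx":0,"ty":-0.0021,"tz":-0.001,"ax":-0.5,"ay":0,"az":0}
    - {"claw":1,"tx":0,"ty":-0.0021,"tz":-0.001,"ax":-0.5,"ay":0,"az":0}
    - {"claw":1,"tx":0,"ty":-0.0021,"tz":-0.001,"ax":-0.5,"ay":0,"az":0}
    - {"claw":1,"tx":0,"ty":-0.0021,"tz":-0.001,"ax":-0.5,"ay":0,"az":0}
    - {"claw":1,"tx":0,"ty":-0.0021,"tz":-0.001,"ax":-0.5,"ay":0,"az":0}
    - {"claw":1,"tx":0,"ty":-0.0021,"tz":-0.001,"ax":-0.5,"ay":0,"az":0}
    - {"claw":1,"tx":0,"ty":-0.0021,"tz":-0.001,"ax":-0.5,"ay":0,"az":0}

```text
clock: 23.03
tcp_pos: [0.5399, 0.0466, 0.3647]
orientation: [0.078, 3.013, 0.847]
contact_force: [0.9, -0.6, -3.0]
grip_width: 0.0135
gripper_force: 59.1
```

```bash
python3 - <<'E'
from plan import *
st();p,q=now();l=p+q.apply(LIP);print(p,'lip',l,np.degrees(np.arccos(-q.as_matrix()[2,2])))
for c in('scene','top'):
    pic(c,c+'7.png')
    for n in('long_1','short_1'):
        for d in r.tip_of(n,c): print(c,n,round(d['confidence'],2),world(d['location'],c).round(3))
E
```

```text
23.03 J [-0.21  0.33  0.18  1.96 -0.76  0.97  1.96] F [ 0.9 -0.6 -3. ] M [-1.35 -0.08 -0.06] w 0.0135
[0.53988481 0.0466335  0.36467815] lip [0.54096983 0.07796941 0.10419048] 31.386521929444193
scene long_1 0.76 [0.543 0.18  0.185]
scene long_1 0.76 [0.543 0.133 0.156]
scene long_1 0.51 [0.546 0.203 0.204]
scene long_1 0.17 [ 0.536 -0.054  0.037]
scene short_1 0.68 [0.357 0.132 0.014]
scene short_1 0.63 [0.678 0.289 0.012]
scene short_1 0.62 [0.547 0.15  0.174]
scene short_1 0.59 [ 0.534 -0.054  0.036]
top long_1 0.92 [0.545 0.173 0.188]
top long_1 0.64 [0.547 0.203 0.199]
top long_1 0.48 [0.543 0.129 0.151]
top short_1 0.54 [0.546 0.17  0.162]
top short_1 0.52 [0.685 0.293 0.014]
top short_1 0.51 [0.543 0.152 0.172]
top short_1 0.49 [0.356 0.129 0.013]
```

One vial is already in the pocket. I continue slowly, easing the lip down a little.

Call:
arm_command:
  plan:
    - {"claw":1,"tx":0,"ty":-0.0021,"tz":-0.0007,"ax":-0.5,"ay":0,"az":0}
    - {"claw":1,"tx":0,"ty":-0.0021,"tz":-0.0007,"ax":-0.5,"ay":0,"az":0}
    - {"claw":1,"tx":0,"ty":-0.0021,"tz":-0.0009,"ax":-0.5,"ay":0,"az":0}
    - {"claw":1,"tx":0,"ty":-0.0021,"tz":-0.0009,"ax":-0.5,"ay":0,"az":0}
    - {"claw":1,"tx":0,"ty":-0.0021,"tz":-0.0009,"ax":-0.5,"ay":0,"az":0}
    - {"claw":1,"tx":0,"ty":-0.0021,"tz":-0.0009,"ax":-0.5,"ay":0,"az":0}
    - {"claw":1,"tx":0,"ty":-0.0021,"tz":-0.0009,"ax":-0.5,"ay":0,"az":0}
    - {"claw":1,"tx":0,"ty":-0.0021,"tz":-0.0009,"ax":-0.5,"ay":0,"az":0}
    - {"claw":1,"tx":0,"ty":-0.0021,"tz":-0.0009,"ax":-0.5,"ay":0,"az":0}
    - {"claw":1,"tx":0,"ty":-0.0021,"tz":-0.0009,"ax":-0.5,"ay":0,"az":0}

```text
clock: 24.17
tcp_pos: [0.5391, 0.0248, 0.3611]
orientation: [0.076, 2.969, 0.978]
contact_force: [-3.3, 0.8, 6.3]
grip_width: 0.0132
gripper_force: 60.7
```

```bash
python3 - <<'E'
from plan import *
st();p,q=now();l=p+q.apply(LIP);print(p,'lip',l,np.degrees(np.arccos(-q.as_matrix()[2,2])))
for c in('scene',):
    pic(c,c+'8.png')
    for n in('long_1','short_1'):
        for d in r.tip_of(n,c): print(c,n,round(d['confidence'],2),world(d['location'],c).round(3))
E
```

```text
24.17 J [-0.13  0.34  0.17  1.96 -0.85  1.02  2.08] F [-3.3  0.8  6.3] M [-0.15  0.61  0.34] w 0.0132
[0.53906137 0.02479143 0.36107363] lip [0.54159693 0.07903132 0.10438598] 36.46762540339343
scene long_1 0.61 [ 0.532 -0.155  0.041]
scene long_1 0.59 [ 0.526 -0.215  0.055]
scene long_1 0.58 [ 0.518 -0.237  0.047]
scene long_1 0.47 [ 0.529 -0.264  0.047]
scene short_1 0.58 [0.354 0.129 0.013]
scene short_1 0.53 [0.549 0.165 0.171]
scene short_1 0.52 [0.676 0.29  0.015]
scene short_1 0.51 [ 0.537 -0.037  0.033]
```

The long tubes are in the run-out tray and one vial is left in the tote, so I tilt on.

Call:
arm_command:
  plan:
    - {"claw":1,"tx":0,"ty":-0.0025,"tz":-0.0016,"ax":-0.6,"ay":0,"az":0}
    - {"claw":1,"tx":0,"ty":-0.0025,"tz":-0.0014,"ax":-0.6,"ay":0,"az":0}
    - {"claw":1,"tx":0,"ty":-0.0025,"tz":-0.0012,"ax":-0.6,"ay":0,"az":0}
    - {"claw":1,"tx":0,"ty":-0.0025,"tz":-0.0012,"ax":-0.6,"ay":0,"az":0}
    - {"claw":1,"tx":0,"ty":-0.0025,"tz":-0.0012,"ax":-0.6,"ay":0,"az":0}
    - {"claw":1,"tx":0,"ty":-0.0025,"tz":-0.0012,"ax":-0.6,"ay":0,"az":0}
    - {"claw":1,"tx":0,"ty":-0.0025,"tz":-0.0012,"ax":-0.6,"ay":0,"az":0}
    - {"claw":1,"tx":0,"ty":-0.0025,"tz":-0.0012,"ax":-0.6,"ay":0,"az":0}
    - {"claw":1,"tx":0,"ty":0,"tz":0,"ax":0,"ay":0,"az":0}
    - {"claw":1,"tx":0,"ty":0,"tz":0,"ax":0,"ay":0,"az":0}

```text
clock: 25.15
tcp_pos: [0.5378, 0.0022, 0.3557]
orientation: [0.077, 2.926, 1.097]
contact_force: [0.2, -0.3, -2.3]
grip_width: 0.0129
gripper_force: 59.8
```

```bash
python3 - <<'E'
from plan import *
st();p,q=now();l=p+q.apply(LIP);print(p,'lip',l,np.degrees(np.arccos(-q.as_matrix()[2,2])))
for c in('scene','top'):
    pic(c,c+'9.png')
    for n in('long_1','short_1'):
        for d in r.tip_of(n,c): print(c,n,round(d['confidence'],2),world(d['location'],c).round(3))
s=cv2.imread('pics/scene9.png');t=cv2.imread('pics/top9.png')
f=lambda a:cv2.resize(a,(400,400),interpolation=cv2.INTER_CUBIC)
cv2.imwrite('pics/c8.png',np.hstack([f(s[120:330,210:420]),f(t[130:290,210:370])]))
E
```

```text
25.15 J [-0.06  0.36  0.16  1.97 -0.92  1.08  2.17] F [ 0.2 -0.3 -2.3] M [-1.26  0.05 -0.03] w 0.0129
[0.53782965 0.00215308 0.3556999 ] lip [0.54133345 0.07690736 0.10423129] 41.09628835469789
scene long_1 0.61 [ 0.519 -0.219  0.051]
scene long_1 0.58 [ 0.517 -0.238  0.049]
scene long_1 0.58 [ 0.525 -0.262  0.046]
scene short_1 0.75 [ 0.711 -0.206 -0.003]
scene short_1 0.74 [0.356 0.129 0.015]
scene short_1 0.7 [0.68  0.288 0.016]
top long_1 0.83 [ 0.523 -0.261  0.047]
top long_1 0.52 [ 0.523 -0.241  0.048]
top long_1 0.29 [0.541 0.078 0.102]
top short_1 0.77 [0.359 0.13  0.013]
top short_1 0.67 [0.685 0.292 0.015]
top short_1 0.59 [0.537 0.046 0.024]
```

View pics/c8.png

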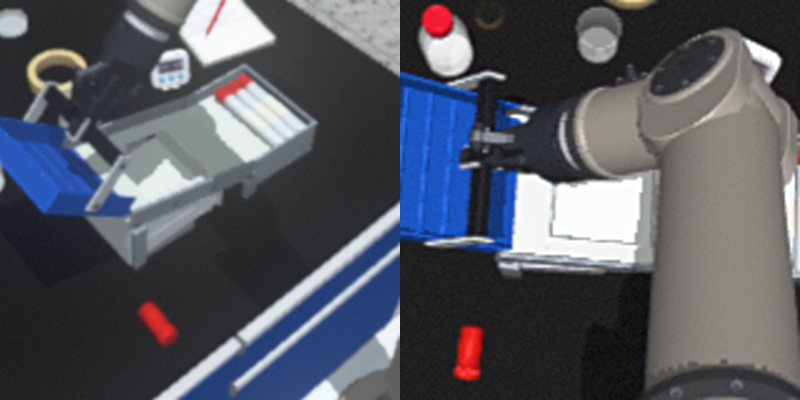

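The picture shows the blue tray empty, three red-capped tubes lying in the run-out tray (left half, about (265,105)), and the bottle, beaker and timer in place. Now I set the tote back on its old free spot.

```bash
python3 - <<'E'
from plan import *
p,q=now(); l=p+q.apply(LIP)
A=l+.015*YA+[0,0,.055]
B=np.array([.4761,.2221,.12])
plan([(A,tilt(36),9),(B,down(93.6),21),(B-[0,0,.114],down(93.6),10)],pivot=LIP)
E
```

```text
1 t 0 0.002 -0.001 a 0.2 -0 -0
2 t 0 0.006 -0.002 a 0.4 -0 -0
3 t 0 0.009 -0.003 a 0.7 -0 -0
4 t 0 0.011 -0.003 a 0.8 -0 -0
5 t 0 0.012 -0.004 a 0.9 -0.1 -0
6 t 0 0.011 -0.004 a 0.9 0 -0.1
7 t 0.001 0.009 -0.003 a 0.6 0 0
8 t -0 0.006 -0.003 a 0.5 0 0
9 t -0 0.002 -0 a 0.1 0 0
10 t 0 0.001 0.001 a 0.2 0 -0
11 t 0.002 0.004 0.003 a 0.6 0 -0.1
12 t 0.002 0.006 0.005 a 1 0.1 -0.2
13 t 0.003 0.009 0.006 a 1.3 0.1 -0.2
14 t 0.003 0.011 0.008 a 1.7 0.1 -0.3
15 t 0.004 0.013 0.009 a 2 0.1 -0.4
16 t 0.005 0.015 0.011 a 2.2 0.1 -0.4
17 t 0.005 0.016 0.011 a 2.4 0.2 -0.4
18 t 0.005 0.018 0.011 a 2.6 0.1 -0.4
19 t 0.005 0.018 0.012 a 2.7 0.1 -0.5
20 t 0.005 0.019 0.011 a 2.6 0.2 -0.5
21 t 0.005 0.02 0.011 a 2.7 0.2 -0.4
22 t 0.005 0.019 0.01 a 2.6 0.1 -0.5
23 t 0.004 0.018 0.009 a 2.4 0.1 -0.4
24 t 0.005 0.016 0.008 a 2.2 0.2 -0.4
25 t 0.003 0.015 0.007 a 2 0.1 -0.3
26 t 0.003 0.013 0.006 a 1.7 0.1 -0.3
27 t 0.002 0.011 0.004 a 1.3 0.1 -0.3
28 t 0.002 0.007 0.003 a 1 0 -0.1
29 t 0.001 0.005 0.002 a 0.6 0 -0.1
30 t 0 0.002 0.001 a 0.2 0.1 -0.1
31 t 0 -0 0.003 a 0 -0 0
32 t 0 -0 0.008 a 0 -0 0
33 t 0 -0 0.012 a 0 -0 0
34 t 0 -0 0.016 a 0 -0 0
35 t 0 -0 0.018 a 0 -0 0
36 t 0 -0 0.017 a 0 -0 0
37 t 0 -0 0.016 a 0 -0 0
38 t 0 -0 0.013 a 0 -0 0
39 t 0 -0 0.008 a 0 -0 0
40 t 0 -0 0.003 a 0 -0 0
end [0.4693 0.3312 0.2442] left [-0.0001 -0.0004  0.0005]
```

Call:
arm_command:
  plan:
    - {"claw":1,"tx":0,"ty":0.002,"tz":-0.001,"ax":0.2,"ay":0,"az":0}
    - {"claw":1,"tx":0,"ty":0.006,"tz":-0.002,"ax":0.4,"ay":0,"az":0}
    - {"claw":1,"tx":0,"ty":0.009,"tz":-0.003,"ax":0.7,"ay":0,"az":0}
    - {"claw":1,"tx":0,"ty":0.011,"tz":-0.003,"ax":0.8,"ay":0,"az":0}
    - {"claw":1,"tx":0,"ty":0.012,"tz":-0.004,"ax":0.9,"ay":-0.1,"az":0}
    - {"claw":1,"tx":0,"ty":0.011,"tz":-0.004,"ax":0.9,"ay":0,"az":-0.1}
    - {"claw":1,"tx":0.001,"ty":0.009,"tz":-0.003,"ax":0.6,"ay":0,"az":0}
    - {"claw":1,"tx":0,"ty":0.006,"tz":-0.003,"ax":0.5,"ay":0,"az":0}
    - {"claw":1,"tx":0,"ty":0.002,"tz":0,"ax":0.1,"ay":0,"az":0}
    - {"claw":1,"tx":0,"ty":0.001,"tz":0.001,"ax":0.2,"ay":0,"az":0}

```text
clock: 26.28
tcp_pos: [0.539, 0.0429, 0.4171]
orientation: [0.074, 2.972, 0.961]
contact_force: [-0.7, -0.8, -3.2]
grip_width: 0.0131
gripper_force: 59.7
```

Call:
arm_command:
  plan:
    - {"claw":1,"tx":0.002,"ty":0.004,"tz":0.003,"ax":0.6,"ay":0,"az":-0.1}
    - {"claw":1,"tx":0.002,"ty":0.006,"tz":0.005,"ax":1,"ay":0.1,"az":-0.2}
    - {"claw":1,"tx":0.003,"ty":0.009,"tz":0.006,"ax":1.3,"ay":0.1,"az":-0.2}
    - {"claw":1,"tx":0.003,"ty":0.011,"tz":0.008,"ax":1.7,"ay":0.1,"az":-0.3}
    - {"claw":1,"tx":0.004,"ty":0.013,"tz":0.009,"ax":2,"ay":0.1,"az":-0.4}
    - {"claw":1,"tx":0.005,"ty":0.015,"tz":0.011,"ax":2.2,"ay":0.1,"az":-0.4}
    - {"claw":1,"tx":0.005,"ty":0.016,"tz":0.011,"ax":2.4,"ay":0.2,"az":-0.4}
    - {"claw":1,"tx":0.005,"ty":0.018,"tz":0.011,"ax":2.6,"ay":0.1,"az":-0.4}
    - {"claw":1,"tx":0.005,"ty":0.018,"tz":0.012,"ax":2.7,"ay":0.1,"az":-0.5}
    - {"claw":1,"tx":0.005,"ty":0.019,"tz":0.011,"ax":2.6,"ay":0.2,"az":-0.5}

```text
clock: 27.12
tcp_pos: [0.503, 0.1992, 0.3977]
orientation: [-0.019, 3.101, 0.452]
contact_force: [-0.3, 0.4, -1.8]
grip_width: 0.013
gripper_force: 59.6
```

Call:
arm_command:
  plan:
    - {"claw":1,"tx":0.005,"ty":0.02,"tz":0.011,"ax":2.7,"ay":0.2,"az":-0.4}
    - {"claw":1,"tx":0.005,"ty":0.019,"tz":0.01,"ax":2.6,"ay":0.1,"az":-0.5}
    - {"claw":1,"tx":0.004,"ty":0.018,"tz":0.009,"ax":2.4,"ay":0.1,"az":-0.4}
    - {"claw":1,"tx":0.005,"ty":0.016,"tz":0.008,"ax":2.2,"ay":0.2,"az":-0.4}
    - {"claw":1,"tx":0.003,"ty":0.015,"tz":0.007,"ax":2,"ay":0.1,"az":-0.3}
    - {"claw":1,"tx":0.003,"ty":0.013,"tz":0.006,"ax":1.7,"ay":0.1,"az":-0.3}
    - {"claw":1,"tx":0.002,"ty":0.011,"tz":0.004,"ax":1.3,"ay":0.1,"az":-0.3}
    - {"claw":1,"tx":0.002,"ty":0.007,"tz":0.003,"ax":1,"ay":0,"az":-0.1}
    - {"claw":1,"tx":0.001,"ty":0.005,"tz":0.002,"ax":0.6,"ay":0,"az":-0.1}
    - {"claw":1,"tx":0,"ty":0.002,"tz":0.001,"ax":0.2,"ay":0.1,"az":-0.1}

```text
clock: 27.95
tcp_pos: [0.4689, 0.332, 0.3578]
orientation: [0.101, -3.139, 0.001]
contact_force: [-0.0, -0.3, -3.0]
grip_width: 0.0129
gripper_force: 59.6
```

```bash
python3 - <<'E'
from plan import *
st();p,q=now();l=p+q.apply(LIP);print(p,'lip',l,'tool z',q.as_matrix()[:,2].round(4))
B=np.array([.4761,.2221,.006])
plan([(B,down(93.6),9)],pivot=LIP)
E
```

```text
27.95 J [-0.85  0.36  0.15  1.86 -0.07  0.93  0.97] F [-0.  -0.3 -3. ] M [0.04 0.03 0.03] w 0.0129
[0.46890828 0.33196755 0.35779565] lip [0.47579798 0.2231747  0.11914614] tool z [-1.4e-03 -6.0e-04 -1.0e+00]
1 t -0 -0 0.003 a -0 -0 0
2 t -0 -0 0.01 a -0 -0 0
3 t -0 -0 0.015 a -0 -0 0
4 t -0 -0 0.019 a -0 -0 0
5 t -0 -0.001 0.019 a -0 -0 0.1
6 t -0 0 0.019 a -0 -0.1 -0
7 t -0 -0 0.015 a -0 0 -0
8 t -0 -0 0.01 a -0 0 -0
9 t -0 -0 0.003 a -0 0 -0
end [0.4689 0.3309 0.2448] left [ 0.0001 -0.     -0.0001]
```

Call:
arm_command:
  plan:
    - {"claw":1,"tx":0,"ty":0,"tz":0.003,"ax":0,"ay":0,"az":0}
    - {"claw":1,"tx":0,"ty":0,"tz":0.01,"ax":0,"ay":0,"az":0}
    - {"claw":1,"tx":0,"ty":0,"tz":0.015,"ax":0,"ay":0,"az":0}
    - {"claw":1,"tx":0,"ty":0,"tz":0.019,"ax":0,"ay":0,"az":0}
    - {"claw":1,"tx":0,"ty":0,"tz":0.019,"ax":0,"ay":0,"az":0}
    - {"claw":1,"tx":0,"ty":0,"tz":0.019,"ax":0,"ay":0,"az":0}
    - {"claw":1,"tx":0,"ty":0,"tz":0.015,"ax":0,"ay":0,"az":0}
    - {"claw":1,"tx":0,"ty":0,"tz":0.01,"ax":0,"ay":0,"az":0}
    - {"claw":1,"tx":0,"ty":0,"tz":0.003,"ax":0,"ay":0,"az":0}
    - {"claw":1,"tx":0,"ty":0,"tz":0,"ax":0,"ay":0,"az":0}

```text
clock: 28.78
tcp_pos: [0.4697, 0.3303, 0.2446]
orientation: [0.097, -3.139, 0.001]
contact_force: [0.5, -0.3, -2.6]
grip_width: 0.0133
gripper_force: 59.5
```

Call:
arm_command:
  plan:
    - {"claw":1,"tx":0,"ty":0,"tz":0.001,"ax":0,"ay":0,"az":0}
    - {"claw":1,"tx":0,"ty":0,"tz":0.001,"ax":0,"ay":0,"az":0}
    - {"claw":1,"tx":0,"ty":0,"tz":0.001,"ax":0,"ay":0,"az":0}
    - {"claw":1,"tx":0,"ty":0,"tz":0.001,"ax":0,"ay":0,"az":0}
    - {"claw":1,"tx":0,"ty":0,"tz":0.001,"ax":0,"ay":0,"az":0}
    - {"claw":1,"tx":0,"ty":0,"tz":0.0005,"ax":0,"ay":0,"az":0}
    - {"claw":1,"tx":0,"ty":0,"tz":0,"ax":0,"ay":0,"az":0}
    - {"claw":1,"tx":0,"ty":0,"tz":0,"ax":0,"ay":0,"az":0}
    - {"claw":1,"tx":0,"ty":0,"tz":0,"ax":0,"ay":0,"az":0}
    - {"claw":1,"tx":0,"ty":0,"tz":0,"ax":0,"ay":0,"az":0}

```text
clock: 29.62
tcp_pos: [0.4696, 0.331, 0.2399]
orientation: [0.099, -3.14, -0.0]
contact_force: [1.3, 0.6, -2.0]
grip_width: 0.013
gripper_force: 59.5
```

```bash
python3 - <<'E'
from plan import *
st();p,q=now();print(p,'lip',p+q.apply(LIP),q.as_matrix()[:,2].round(4))
E
```

```text
29.62 J [-0.82  0.52  0.13  1.94 -0.1   0.69  1.  ] F [ 1.3  0.6 -2. ] M [-0.03  0.   -0.04] w 0.013
[0.46959734 0.33104968 0.23992964] lip [0.47654892 0.22243742 0.00119968] [-5.e-04  2.e-04 -1.e+00]
```

Still about 1 mm up. I lower it gently, release, and clear away.

Call:
arm_command:
  plan:
    - {"claw":1,"tx":0,"ty":0,"tz":0.0005,"ax":0,"ay":0,"az":0}
    - {"claw":1,"tx":0,"ty":0,"tz":0.0005,"ax":0,"ay":0,"az":0}
    - {"claw":1,"tx":0,"ty":0,"tz":0.0005,"ax":0,"ay":0,"az":0}
    - {"claw":1,"tx":0,"ty":0,"tz":0.0003,"ax":0,"ay":0,"az":0}
    - {"claw":1,"tx":0,"ty":0,"tz":0,"ax":0,"ay":0,"az":0}
    - {"claw":1,"tx":0,"ty":0,"tz":0,"ax":0,"ay":0,"az":0}
    - {"claw":1,"tx":0,"ty":0,"tz":0,"ax":0,"ay":0,"az":0}
    - {"claw":1,"tx":0,"ty":0,"tz":0,"ax":0,"ay":0,"az":0}
    - {"claw":1,"tx":0,"ty":0,"tz":0,"ax":0,"ay":0,"az":0}
    - {"claw":1,"tx":0,"ty":0,"tz":0,"ax":0,"ay":0,"az":0}

```text
clock: 30.45
tcp_pos: [0.4696, 0.331, 0.2387]
orientation: [0.099, -3.14, -0.001]
contact_force: [-2.5, -2.2, 4.8]
grip_width: 0.0133
gripper_force: 60.8
```

```bash
python3 - <<'E'
from plan import *
st();p,q=now();print(p,'lip',p+q.apply(LIP))
E
```

```text
30.45 J [-0.82  0.53  0.13  1.94 -0.1   0.69  1.  ] F [-2.5 -2.2  4.8] M [-0.38  0.51 -0.  ] w 0.0133
[0.46960237 0.33101182 0.23867404] lip [ 4.76530347e-01  2.22431053e-01 -7.09315790e-05]
```

Seated at about 7 N. Release and rise.

Call:
arm_command:
  plan:
    - {"claw":0.9,"tx":0,"ty":0,"tz":0,"ax":0,"ay":0,"az":0}
    - {"claw":0.7,"tx":0,"ty":0,"tz":0,"ax":0,"ay":0,"az":0}
    - {"claw":0.5,"tx":0,"ty":0,"tz":0,"ax":0,"ay":0,"az":0}
    - {"claw":0.2,"tx":0,"ty":0,"tz":0,"ax":0,"ay":0,"az":0}
    - {"claw":0,"tx":0,"ty":0,"tz":0,"ax":0,"ay":0,"az":0}
    - {"claw":0,"tx":0,"ty":0,"tz":0,"ax":0,"ay":0,"az":0}
    - {"claw":0,"tx":0,"ty":0,"tz":-0.005,"ax":0,"ay":0,"az":0}
    - {"claw":0,"tx":0,"ty":0,"tz":-0.015,"ax":0,"ay":0,"az":0}
    - {"claw":0,"tx":0,"ty":0,"tz":-0.03,"ax":0,"ay":0,"az":0}
    - {"claw":0,"tx":0,"ty":0,"tz":-0.04,"ax":0,"ay":0,"az":0}

```text
clock: 31.28
tcp_pos: [0.4687, 0.3304, 0.3269]
orientation: [0.099, -3.135, 0.006]
contact_force: [0.5, 0.5, 0.0]
grip_width: 0.0854
gripper_force: 0.0
```

Call:
arm_command:
  plan:
    - {"claw":0,"tx":0,"ty":0.01,"tz":-0.035,"ax":0,"ay":0,"az":0}
    - {"claw":0,"tx":0,"ty":0.02,"tz":-0.03,"ax":0,"ay":0,"az":0}
    - {"claw":0,"tx":0.01,"ty":0.03,"tz":0,"ax":0,"ay":0,"az":0}
    - {"claw":0,"tx":0.01,"ty":0.03,"tz":0,"ax":0,"ay":0,"az":0}
    - {"claw":0,"tx":0.01,"ty":0.03,"tz":0,"ax":0,"ay":0,"az":0}
    - {"claw":0,"tx":0.01,"ty":0.02,"tz":0,"ax":0,"ay":0,"az":0}
    - {"claw":0,"tx":0,"ty":0.01,"tz":0,"ax":0,"ay":0,"az":0}
    - {"claw":0,"tx":0,"ty":0,"tz":0,"ax":0,"ay":0,"az":0}
    - {"claw":0,"tx":0,"ty":0,"tz":0,"ax":0,"ay":0,"az":0}
    - {"claw":0,"tx":0,"ty":0,"tz":0,"ax":0,"ay":0,"az":0}

```text
clock: 32.12
tcp_pos: [0.4218, 0.4763, 0.3932]
orientation: [-0.095, 3.14, -0.002]
contact_force: [-0.0, -0.2, -0.2]
grip_width: 0.0855
gripper_force: 0.0
```

```bash
python3 - <<'E'
from plan import *
st();print(now()[0])
pic('top','top10.png')
for n in('long_1','short_1','tote','tote_lip','runout_edge','chute_foot','reagent_bottle','beaker','timer'):
    for d in r.tip_of(n,'top')[:4]:
        if d['confidence']>.4: print(n,round(d['confidence'],2),world(d['location'],'top').round(3))
a=cv2.cvtColor(cv2.imread('pics/top4.png'),cv2.COLOR_BGR2GRAY);b=cv2.cvtColor(cv2.imread('pics/top10.png'),cv2.COLOR_BGR2GRAY)
# tab / far wall region, unchanged since release?
print('tray corner shift',cv2.phaseCorrelate(np.float32(a[180:245,372:392]),np.float32(b[180:245,372:392])))
print('diff',np.abs(a[175:245,318:392].astype(int)-b[175:245,318:392])[:, [8,12,14,16,60,62,66,70]].mean(0).round(1))
E
```

```text
32.12 J [-1.04  0.42  0.12  1.67 -0.06  1.05  0.74] F [-0.  -0.2 -0.2] M [-0.01 -0.01 -0.  ] w 0.0855
[0.42175725 0.47628577 0.39316672]
long_1 0.85 [ 0.524 -0.24   0.052]
long_1 0.66 [ 0.523 -0.213  0.053]
long_1 0.58 [ 0.527 -0.263  0.046]
short_1 0.77 [0.359 0.127 0.013]
short_1 0.68 [0.685 0.292 0.013]
short_1 0.47 [0.537 0.047 0.025]
tote 0.66 [ 0.47   0.331 -0.003]
tote_lip 0.6 [ 0.476  0.22  -0.001]
runout_edge 0.71 [ 0.535 -0.156  0.044]
chute_foot 0.73 [ 0.528 -0.151  0.048]
reagent_bottle 0.82 [0.725 0.167 0.006]
reagent_bottle 0.69 [0.542 0.092 0.111]
beaker 0.65 [ 0.74  -0.015  0.003]
timer 0.77 [ 0.713 -0.207 -0.002]
tray corner shift ((0.996575639832372, 0.04737910588773531), 0.5724484324455261)
diff [ 2.4  2.3  7.3 17.5 18.  15.8  2.9  2.9]
```

```bash
python3 - <<'E'
import cv2,numpy as np
for f in('top3','top4','top10'):
    a=cv2.cvtColor(cv2.imread(f'pics/{f}.png'),cv2.COLOR_BGR2GRAY)
    for r0 in(186,202,216,228): print(f,r0,'seam',a[r0:r0+4,328:340].mean(0).astype(int),'far',a[r0:r0+4,370:388].mean(0).astype(int))
E
```

```text
top3 186 seam [239 240 240 240 240 244 246 245 245 245 245 245] far [128 127 124 121  89  43  39  72  96  38  15  16  20  17  19  20  19  28]
top3 202 seam [238 239 239 239 239 233 241 245 245 244 244 244] far [56 54 60 61 58 53 47 46 35 20 22 23 23 22 26 29 39 57]
top3 216 seam [239 239 239 239 244 241 236 226 227 228 228 203] far [153 153 157 150  58  13  47  90  95  40  54  68  71  75  78  81  84  87]
top3 228 seam [149 149 150 152 157 156 155 153 155 154 154 154] far [247 248 250 207  79  57  65  66  68  69  70  70  70  70  70  71  72  73]
top4 186 seam [241 242 241 241 242 246 244 245 246 246 246 246] far [201 190 191 182 109  53  48 111 173  65  21  28  31  29  29  31  29  28]
top4 202 seam [240 241 241 240 240 232 242 246 246 246 245 245] far [245 245 250 254 101  12  51 124 181  60   7  16  39  46  37  30  26  27]
top4 216 seam [240 241 241 241 243 238 244 247 246 246 246 246] far [245 246 251 255  86  13  73 145 172  48   2  20  39  44  38  32  29  28]
top4 228 seam [240 240 241 240 240 245 248 247 247 247 246 247] far [245 246 252 255  74  12  88 175 193  60  21  26  29  30  28  29  31  27]
top10 186 seam [239 239 239 239 241 245 204 231 246 246 245 245] far [107 114 119 103 102  93  51  85 159 175  55  22  28  31  28  29  30  28]
top10 202 seam [238 238 238 240 240 185 205 242 245 244 243 244] far [225 239 244 247 245 212  57  93 178 122  31   8  26  42  41  34  28  30]
top10 216 seam [238 238 238 240 243 192 230 247 246 245 244 244] far [236 243 246 247 248 228  63 105 199 143  34   5  28  43  41  33  30  28]
top10 228 seam [238 238 239 240 221 208 240 247 246 245 245 245] far [237 246 245 245 231 140  43 109 180  89  28  27  27  28  29  30  29  28]
```

The tubes' impact nudged the run-out tray by about 1 to 2 mm (the seam shows faintly, more at +x), so I'll regrip the tab and reseat it. About 35 s remain.

```bash
python3 - <<'E'
from plan import *
plan([((.52,.1,.39),down(89),14),((.5310,-.2855,.36),down(87.3),14)])
E
```

```text
1 t -0.001 -0.005 0 a 0 -0 0.1
2 t -0.003 -0.014 0 a 0 -0 0.1
3 t -0.004 -0.023 0 a 0 -0 0.3
4 t -0.007 -0.03 0.001 a 0 -0 0.4
5 t -0.007 -0.036 -0 a 0 -0 0.4
6 t -0.009 -0.041 0 a 0 -0 0.5
7 t -0.01 -0.041 0.001 a 0 -0 0.5
8 t -0.01 -0.041 -0 a 0 -0 0.5
9 t -0.01 -0.041 0 a 0 -0 0.5
10 t -0.009 -0.037 0 a 0 -0 0.4
11 t -0.008 -0.03 0.001 a 0 -0 0.4
12 t -0.007 -0.023 -0 a 0 -0 0.3
13 t -0.003 -0.014 0 a 0 -0 0.1
14 t -0.002 -0.004 0 a 0 -0 0.1
15 t -0 -0.005 0 a 0 -0 0
16 t -0.001 -0.014 0.001 a 0 -0 0.1
17 t -0.001 -0.023 0.002 a 0 -0 0.1
18 t -0.001 -0.031 0.003 a 0 -0 0.1
19 t -0.002 -0.036 0.002 a 0 -0 0.2
20 t -0.002 -0.041 0.004 a 0 -0 0.2
21 t -0.003 -0.041 0.003 a 0 -0 0.2
22 t -0.003 -0.041 0.003 a 0 -0 0.1
23 t -0.002 -0.041 0.003 a 0 -0 0.2
24 t -0.003 -0.04 0.003 a 0 -0 0.2
25 t -0.002 -0.03 0.003 a 0 -0 0.1
26 t -0.001 -0.023 0.001 a 0 -0 0.1
27 t -0.001 -0.015 0.002 a 0 -0 0.1
28 t -0.001 -0.004 -0 a 0 -0 0
end [ 0.5313 -0.2851  0.36  ] left [-0.0003 -0.0004  0.    ]
```

Call:
arm_command:
  plan:
    - {"claw":0,"tx":-0.001,"ty":-0.005,"tz":0,"ax":0,"ay":0,"az":0.1}
    - {"claw":0,"tx":-0.003,"ty":-0.014,"tz":0,"ax":0,"ay":0,"az":0.1}
    - {"claw":0,"tx":-0.004,"ty":-0.023,"tz":0,"ax":0,"ay":0,"az":0.3}
    - {"claw":0,"tx":-0.007,"ty":-0.03,"tz":0.001,"ax":0,"ay":0,"az":0.4}
    - {"claw":0,"tx":-0.007,"ty":-0.036,"tz":0,"ax":0,"ay":0,"az":0.4}
    - {"claw":0,"tx":-0.009,"ty":-0.041,"tz":0,"ax":0,"ay":0,"az":0.5}
    - {"claw":0,"tx":-0.01,"ty":-0.041,"tz":0.001,"ax":0,"ay":0,"az":0.5}
    - {"claw":0,"tx":-0.01,"ty":-0.041,"tz":0,"ax":0,"ay":0,"az":0.5}
    - {"claw":0,"tx":-0.01,"ty":-0.041,"tz":0,"ax":0,"ay":0,"az":0.5}
    - {"claw":0,"tx":-0.009,"ty":-0.037,"tz":0,"ax":0,"ay":0,"az":0.4}
  squeeze: 25

```text
clock: 33.45
tcp_pos: [0.5003, 0.1694, 0.3913]
orientation: [-0.006, -3.141, 0.0]
contact_force: [0.5, 0.0, -0.9]
grip_width: 0.0854
gripper_force: 0.0
```

Call:
arm_command:
  plan:
    - {"claw":0,"tx":-0.008,"ty":-0.03,"tz":0.001,"ax":0,"ay":0,"az":0.4}
    - {"claw":0,"tx":-0.007,"ty":-0.023,"tz":0,"ax":0,"ay":0,"az":0.3}
    - {"claw":0,"tx":-0.003,"ty":-0.014,"tz":0,"ax":0,"ay":0,"az":0.1}
    - {"claw":0,"tx":-0.002,"ty":-0.009,"tz":0,"ax":0,"ay":0,"az":0.1}
    - {"claw":0,"tx":-0.001,"ty":-0.014,"tz":0.001,"ax":0,"ay":0,"az":0.1}
    - {"claw":0,"tx":-0.001,"ty":-0.023,"tz":0.002,"ax":0,"ay":0,"az":0.1}
    - {"claw":0,"tx":-0.001,"ty":-0.031,"tz":0.003,"ax":0,"ay":0,"az":0.1}
    - {"claw":0,"tx":-0.002,"ty":-0.036,"tz":0.002,"ax":0,"ay":0,"az":0.2}
    - {"claw":0,"tx":-0.002,"ty":-0.041,"tz":0.004,"ax":0,"ay":0,"az":0.2}
    - {"claw":0,"tx":-0.003,"ty":-0.041,"tz":0.003,"ax":0,"ay":0,"az":0.2}

```text
clock: 34.28
tcp_pos: [0.5246, -0.0899, 0.3749]
orientation: [-0.049, -3.141, -0.001]
contact_force: [0.1, 0.1, -0.3]
grip_width: 0.0853
gripper_force: 0.0
```

Call:
arm_command:
  plan:
    - {"claw":0,"tx":-0.003,"ty":-0.041,"tz":0.003,"ax":0,"ay":0,"az":0.1}
    - {"claw":0,"tx":-0.002,"ty":-0.041,"tz":0.003,"ax":0,"ay":0,"az":0.2}
    - {"claw":0,"tx":-0.003,"ty":-0.04,"tz":0.003,"ax":0,"ay":0,"az":0.2}
    - {"claw":0,"tx":-0.002,"ty":-0.03,"tz":0.003,"ax":0,"ay":0,"az":0.1}
    - {"claw":0,"tx":-0.001,"ty":-0.023,"tz":0.001,"ax":0,"ay":0,"az":0.1}
    - {"claw":0,"tx":-0.001,"ty":-0.015,"tz":0.002,"ax":0,"ay":0,"az":0.1}
    - {"claw":0,"tx":-0.001,"ty":-0.004,"tz":0,"ax":0,"ay":0,"az":0}
    - {"claw":0,"tx":0,"ty":0,"tz":0,"ax":0,"ay":0,"az":0}
    - {"claw":0,"tx":0,"ty":0,"tz":0,"ax":0,"ay":0,"az":0}
    - {"claw":0,"tx":0,"ty":0,"tz":0,"ax":0,"ay":0,"az":0}

```text
clock: 35.12
tcp_pos: [0.5313, -0.2814, 0.36]
orientation: [-0.07, -3.14, -0.002]
contact_force: [0.4, -0.5, -0.1]
grip_width: 0.0857
gripper_force: 0.0
```

```bash
python3 - <<'E'
from plan import *
st();print(now()[0])
plan([((.5310,-.2865,.2485),down(87.4),8)])
E
```

```text
35.12 J [ 0.06  0.43  0.43  1.81 -0.21  0.96  2.1 ] F [ 0.4 -0.5 -0.1] M [ 0.06  0.03 -0.03] w 0.0857
[ 0.53127034 -0.28138854  0.35995242]
1 t -0 -0 0.004 a 0 -0 0
2 t -0 -0.001 0.012 a 0 -0 0
3 t -0 -0.001 0.018 a 0 -0 0
4 t -0 -0.001 0.022 a 0 -0 0
5 t -0 -0.001 0.021 a 0 -0 0
6 t -0 -0 0.018 a 0.1 -0 0
7 t -0 -0.001 0.012 a -0 -0 0
8 t -0 -0 0.004 a -0 -0 0
end [ 0.531  -0.2863  0.2489] left [ 0.     -0.0002 -0.0004]
```

Call:
arm_command:
  plan:
    - {"claw":0,"tx":0,"ty":0,"tz":0.004,"ax":0,"ay":0,"az":0}
    - {"claw":0,"tx":0,"ty":-0.001,"tz":0.012,"ax":0,"ay":0,"az":0}
    - {"claw":0,"tx":0,"ty":-0.001,"tz":0.018,"ax":0,"ay":0,"az":0}
    - {"claw":0,"tx":0,"ty":-0.001,"tz":0.022,"ax":0,"ay":0,"az":0}
    - {"claw":0,"tx":0,"ty":-0.001,"tz":0.021,"ax":0,"ay":0,"az":0}
    - {"claw":0.2,"tx":0,"ty":0,"tz":0.018,"ax":0,"ay":0,"az":0}
    - {"claw":0.4,"tx":0,"ty":-0.001,"tz":0.012,"ax":0,"ay":0,"az":0}
    - {"claw":0.5,"tx":0,"ty":0,"tz":0.004,"ax":0,"ay":0,"az":0}
    - {"claw":0.6,"tx":0,"ty":0,"tz":0,"ax":0,"ay":0,"az":0}
    - {"claw":0.7,"tx":0,"ty":0,"tz":0,"ax":0,"ay":0,"az":0}

```text
clock: 35.95
tcp_pos: [0.5308, -0.2882, 0.2493]
orientation: [0.074, 3.141, -0.0]
contact_force: [-0.3, -0.4, 0.5]
grip_width: 0.0263
gripper_force: 0.0
```

Call:
arm_command:
  plan:
    - {"claw":0.75,"tx":0,"ty":0,"tz":0,"ax":0,"ay":0,"az":0}
    - {"claw":0.8,"tx":0,"ty":0,"tz":0,"ax":0,"ay":0,"az":0}
    - {"claw":0.85,"tx":0,"ty":0,"tz":0,"ax":0,"ay":0,"az":0}
    - {"claw":0.9,"tx":0,"ty":0,"tz":0,"ax":0,"ay":0,"az":0}
    - {"claw":0.95,"tx":0,"ty":0,"tz":0,"ax":0,"ay":0,"az":0}
    - {"claw":1,"tx":0,"ty":0,"tz":0,"ax":0,"ay":0,"az":0}
    - {"claw":1,"tx":0,"ty":0,"tz":0,"ax":0,"ay":0,"az":0}
    - {"claw":1,"tx":0,"ty":0,"tz":0,"ax":0,"ay":0,"az":0}
    - {"claw":1,"tx":0,"ty":0,"tz":0,"ax":0,"ay":0,"az":0}
    - {"claw":1,"tx":0,"ty":0,"tz":0,"ax":0,"ay":0,"az":0}

```text
clock: 36.78
tcp_pos: [0.5311, -0.2875, 0.25]
orientation: [0.073, 3.14, 0.002]
contact_force: [-0.6, 3.5, 6.4]
grip_width: 0.0115
gripper_force: 24.3
```

```bash
python3 - <<'E'
from plan import *
st();p,q=now();print(p,np.degrees(np.arctan2(*q.as_matrix()[[1,0],1])))
E
```

```text
36.78 J [ 0.12  0.57  0.37  1.87 -0.29  0.75  2.17] F [-0.6  3.5  6.4] M [0.82 0.13 0.01] w 0.0115
[ 0.53109677 -0.28745124  0.25000143] 87.34939062141652
```

Call:
arm_command:
  plan:
    - {"claw":1,"tx":0,"ty":0.0005,"tz":0,"ax":0,"ay":0,"az":0.1}
    - {"claw":1,"tx":0,"ty":0.0005,"tz":0,"ax":0,"ay":0,"az":0}
    - {"claw":1,"tx":0,"ty":0.0005,"tz":0,"ax":0,"ay":0,"az":0}
    - {"claw":1,"tx":0,"ty":0.0005,"tz":0,"ax":0,"ay":0,"az":0}
    - {"claw":1,"tx":0,"ty":0.0005,"tz":0,"ax":0,"ay":0,"az":0}
    - {"claw":1,"tx":0,"ty":0.0005,"tz":0,"ax":0,"ay":0,"az":0}
    - {"claw":1,"tx":0,"ty":0.0005,"tz":0,"ax":0,"ay":0,"az":0}
    - {"claw":1,"tx":0,"ty":0.0005,"tz":0,"ax":0,"ay":0,"az":0}
    - {"claw":1,"tx":0,"ty":0,"tz":0,"ax":0,"ay":0,"az":0}
    - {"claw":1,"tx":0,"ty":0,"tz":0,"ax":0,"ay":0,"az":0}

```text
clock: 37.62
tcp_pos: [0.531, -0.2859, 0.2502]
orientation: [0.078, 3.139, -0.005]
contact_force: [-0.4, -4.0, 6.4]
grip_width: 0.0122
gripper_force: 24.6
```

```bash
python3 - <<'E'
from plan import *
st();p,q=now();print(p,np.degrees(np.arctan2(*q.as_matrix()[[1,0],1])))
E
```

```text
37.62 J [ 0.11  0.57  0.37  1.88 -0.29  0.75  2.17] F [-0.4 -4.   6.4] M [-1.04  0.17  0.17] w 0.0122
[ 0.53098163 -0.2858636   0.25015951] 87.16356603077547
```

Call:
arm_command:
  plan:
    - {"claw":1,"tx":0,"ty":0.0005,"tz":-0.0005,"ax":0,"ay":0,"az":0}
    - {"claw":1,"tx":0,"ty":0.0005,"tz":-0.0005,"ax":0,"ay":0,"az":0}
    - {"claw":1,"tx":0,"ty":0.0005,"tz":0,"ax":0,"ay":0,"az":0}
    - {"claw":1,"tx":0,"ty":0.0005,"tz":0,"ax":0,"ay":0,"az":0}
    - {"claw":1,"tx":0,"ty":0,"tz":0,"ax":0,"ay":0,"az":0}
    - {"claw":1,"tx":0,"ty":0,"tz":0,"ax":0,"ay":0,"az":0}
    - {"claw":1,"tx":0,"ty":0,"tz":0,"ax":0,"ay":0,"az":0}
    - {"claw":1,"tx":0,"ty":0,"tz":0,"ax":0,"ay":0,"az":0}
    - {"claw":1,"tx":0,"ty":0,"tz":0,"ax":0,"ay":0,"az":0}
    - {"claw":1,"tx":0,"ty":0,"tz":0,"ax":0,"ay":0,"az":0}

```text
clock: 38.45
tcp_pos: [0.5309, -0.2839, 0.2503]
orientation: [0.078, 3.139, -0.005]
contact_force: [1.3, -8.3, 0.9]
grip_width: 0.0113
gripper_force: 24.6
```

```bash
python3 - <<'E'
from plan import *
st();p,q=now();print(p,np.degrees(np.arctan2(*q.as_matrix()[[1,0],1])))
pic('top','top11.png')
for f in('top3','top11'):
    a=cv2.cvtColor(cv2.imread(f'pics/{f}.png'),cv2.COLOR_BGR2GRAY)
    for r0 in(186,202,216,228): print(f,r0,'seam',a[r0:r0+4,328:340].mean(0).astype(int),'far',a[r0:r0+4,370:388].mean(0).astype(int))
E
```

```text
38.45 J [ 0.11  0.57  0.37  1.88 -0.29  0.75  2.16] F [ 1.3 -8.3  0.9] M [-1.79 -0.28  0.14] w 0.0113
[ 0.5309314  -0.28390701  0.25034864] 87.14301199759836
top3 186 seam [239 240 240 240 240 244 246 245 245 245 245 245] far [128 127 124 121  89  43  39  72  96  38  15  16  20  17  19  20  19  28]
top3 202 seam [238 239 239 239 239 233 241 245 245 244 244 244] far [56 54 60 61 58 53 47 46 35 20 22 23 23 22 26 29 39 57]
top3 216 seam [239 239 239 239 244 241 236 226 227 228 228 203] far [153 153 157 150  58  13  47  90  95  40  54  68  71  75  78  81  84  87]
top3 228 seam [149 149 150 152 157 156 155 153 155 154 154 154] far [247 248 250 207  79  57  65  66  68  69  70  70  70  70  70  71  72  73]
top11 186 seam [240 240 240 240 240 244 245 245 245 245 246 245] far [78 74 75 75 75 56 47 76 95 37 17 17 18 14 18 16 21 35]
top11 202 seam [239 239 239 239 238 234 241 245 244 245 244 244] far [55 53 60 63 56 53 46 41 34 23 22 22 23 24 23 27 35 52]
top11 216 seam [239 238 238 239 242 240 245 248 247 238 227 214] far [154 156 162 161 150  65  43  89  95  25  26  57  68  70  73  75  80  84]
top11 228 seam [149 149 149 150 158 158 155 155 155 153 154 154] far [245 246 246 242 193  75  56  65  70  72  75  79  82  84  89  90  92  94]
```

The seam profile matches the flush state again at 8 N. I relax, release and rise straight up.

Call:
arm_command:
  plan:
    - {"claw":1,"tx":0,"ty":-0.0005,"tz":0,"ax":0,"ay":0,"az":-0.1}
    - {"claw":1,"tx":0,"ty":-0.0005,"tz":0,"ax":0,"ay":0,"az":0}
    - {"claw":0.9,"tx":0,"ty":0,"tz":0,"ax":0,"ay":0,"az":0}
    - {"claw":0.7,"tx":0,"ty":0,"tz":0,"ax":0,"ay":0,"az":0}
    - {"claw":0.4,"tx":0,"ty":0,"tz":0,"ax":0,"ay":0,"az":0}
    - {"claw":0.4,"tx":0,"ty":0,"tz":0,"ax":0,"ay":0,"az":0}
    - {"claw":0.4,"tx":0,"ty":0,"tz":-0.005,"ax":0,"ay":0,"az":0}
    - {"claw":0.3,"tx":0,"ty":0,"tz":-0.02,"ax":0,"ay":0,"az":0}
    - {"claw":0.2,"tx":0,"ty":0,"tz":-0.04,"ax":0,"ay":0,"az":0}
    - {"claw":0,"tx":0,"ty":0,"tz":-0.04,"ax":0,"ay":0,"az":0}

```text
clock: 39.33
tcp_pos: [0.5303, -0.2823, 0.3551]
orientation: [-0.073, -3.136, -0.003]
contact_force: [0.8, -0.3, -0.1]
grip_width: 0.0785
gripper_force: 0.0
```

Call:
arm_command:
  plan:
    - {"claw":0,"tx":0,"ty":0.02,"tz":-0.03,"ax":0,"ay":0,"az":0}
    - {"claw":0,"tx":0,"ty":0.03,"tz":-0.01,"ax":0,"ay":0,"az":0}
    - {"claw":0,"tx":0,"ty":0.04,"tz":0,"ax":0,"ay":0,"az":0}
    - {"claw":0,"tx":0,"ty":0.04,"tz":0,"ax":0,"ay":0,"az":0}
    - {"claw":0,"tx":0,"ty":0.04,"tz":0,"ax":0,"ay":0,"az":0}
    - {"claw":0,"tx":0,"ty":0.04,"tz":0,"ax":0,"ay":0,"az":0}
    - {"claw":0,"tx":0,"ty":0.04,"tz":0,"ax":0,"ay":0,"az":0}
    - {"claw":0,"tx":0,"ty":0.03,"tz":0,"ax":0,"ay":0,"az":0}
    - {"claw":0,"tx":0,"ty":0,"tz":0,"ax":0,"ay":0,"az":0}
    - {"claw":0,"tx":0,"ty":0,"tz":0,"ax":0,"ay":0,"az":0}

```text
clock: 40.17
tcp_pos: [0.5438, -0.0009, 0.3951]
orientation: [-0.066, -3.14, -0.001]
contact_force: [0.5, -0.8, 0.2]
grip_width: 0.0851
gripper_force: 0.0
```

```bash
python3 - <<'E'
from plan import *
st()
pic('top','top12.png')
for f in('top4','top12'):
    a=cv2.cvtColor(cv2.imread(f'pics/{f}.png'),cv2.COLOR_BGR2GRAY)
    for r0 in(186,202,216,228): print(f,r0,'seam',a[r0:r0+4,328:340].mean(0).astype(int),'far',a[r0:r0+4,370:388].mean(0).astype(int))
for c in('top','scene'):
  if c=='scene': pic(c,'scene12.png')
  for n in('long_1','short_1'):
    for d in r.tip_of(n,c)[:5]: print(c,n,round(d['confidence'],2),world(d['location'],c).round(3))
E
```

```text
40.17 J [-0.41  0.28  0.35  1.9  -0.12  0.98  1.53] F [ 0.5 -0.8  0.2] M [-0.06 -0.01 -0.03] w 0.0851
top4 186 seam [241 242 241 241 242 246 244 245 246 246 246 246] far [201 190 191 182 109  53  48 111 173  65  21  28  31  29  29  31  29  28]
top4 202 seam [240 241 241 240 240 232 242 246 246 246 245 245] far [245 245 250 254 101  12  51 124 181  60   7  16  39  46  37  30  26  27]
top4 216 seam [240 241 241 241 243 238 244 247 246 246 246 246] far [245 246 251 255  86  13  73 145 172  48   2  20  39  44  38  32  29  28]
top4 228 seam [240 240 241 240 240 245 248 247 247 247 246 247] far [245 246 252 255  74  12  88 175 193  60  21  26  29  30  28  29  31  27]
top12 186 seam [243 243 244 243 244 247 248 248 248 248 248 248] far [122 113 109 113 106  70  57 116 177  67  25  29  31  32  32  29  32  31]
top12 202 seam [243 243 242 243 242 239 245 247 247 247 247 247] far [239 246 249 251 236 103  49 123 180  56   4  20  39  47  40  33  26  30]
top12 216 seam [243 242 243 243 245 243 247 248 248 248 248 247] far [245 248 251 254 247  86  64 148 175  51   3  22  39  45  37  32  32  29]
top12 228 seam [242 243 242 243 242 247 249 249 249 249 249 248] far [248 248 248 246 211  66  86 170 162  49  24  29  30  31  31  31  29  28]
top long_1 0.89 [ 0.524 -0.259  0.044]
top long_1 0.83 [ 0.526 -0.211  0.053]
top long_1 0.66 [ 0.526 -0.236  0.049]
top short_1 0.76 [0.681 0.293 0.014]
top short_1 0.6 [0.546 0.093 0.109]
top short_1 0.45 [0.356 0.129 0.014]
scene long_1 0.83 [ 0.525 -0.263  0.047]
scene long_1 0.64 [ 0.518 -0.242  0.048]
scene long_1 0.56 [ 0.521 -0.215  0.053]
scene short_1 0.66 [0.678 0.29  0.015]
scene short_1 0.55 [0.356 0.135 0.014]
```

```bash
python3 - <<'E'
import cv2,numpy as np
a,b=[cv2.cvtColor(cv2.imread(f'pics/{f}.png'),cv2.COLOR_BGR2GRAY).astype(int) for f in('top0','top10')]
d=cv2.GaussianBlur(np.abs(a-b).astype(np.uint8),(3,3),0)>25
n,_,s,c=cv2.connectedComponentsWithStats(d[140:275,140:440].astype(np.uint8))
for i in range(1,n):
    if s[i,4]>8: print(c[i].round()+[140,140],s[i])
E
```

```text
[374. 223.] [ 192   41   91   88 5102]
[162. 200.] [20 58  5  4 15]
[169. 200.] [28 58  3  5 12]
[144. 217.] [ 4 65  4 28 33]
[174. 236.] [   5   65   65   56 2170]
[209. 233.] [68 83  3 20 44]
```

```bash
python3 -c "
from bench import r
print(r.hand_in())"
```

```text
the job is handed in; nothing more can be done
None
```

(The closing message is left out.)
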